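Weigh and pack a kit of parts on the bench scale

ROBOT

A 6-joint arm with a two-finger parallel gripper is mounted at the origin on a cart in front of the work surface, level with it; the furniture and walls round the work are solid. World frame = base frame: x ahead of the robot, y to its left, z up, the work surface at z = 0. Lengths are in m, angles in rad, forces in N, time in s.
With the tool pointing down it reaches from about 0.325 to 0.775 m from the base axis. Payload 5.5 kg.
Tool frame: the origin (TCP) lies midway between the tips of the shut fingers; the grasp point (between the pads) lies 19 mm behind it; z points along the fingers, y is the line along which they close (so a half turn about z gives the same grasp; the last joint's range is limited). The gripper opens to 85 mm and grips with 20 to 120 N. Pads are 22 mm wide; open, the fingers measure 114 mm over their backs; the gripper's body (76 mm by 85 mm) begins 54 mm behind the grasp point. The pads swing forward as they close: fully open they stand 13 mm farther back than shut.
Start: joints at [1.287, 0.091, 1.231, -0, 1.82, -0.057], TCP at [0.135, 0.585, 0.206] pointing down, gripper open.
Joint ranges: [-2.87, 2.87], [-0.86, 2.18], [0.17, 2.46], [-1.51, 4.65], [0.06, 2.69], [-2.65, 2.65]. Speed limits (rad/s): [2.57, 2.57, 3.01, 3.14, 3.14, 3.14].

INTERFACE

Orientations are given as [roll, pitch, yaw] about the fixed x, y, z axes, in that order (R = Rz(yaw) Ry(pitch) Rx(roll)).
In Python, from bench import r gives the robot as it stands.
- The arm moves only by the tool servo_tool, never from a script. Its argument "commands" is a list of rows, each a list of 5 numbers: the shift along the tool's x, y, z scaled (see below), then the turn about the tool's z scaled (see below), then the opening, from -1 (shut) to 1 (fully open). In form: [[x, y, z, spin, claw], ...]. A call has exactly 10 rows; each row shifts and turns the commanded pose from where the row before left it, along the tool's axes as they then stand; what a row does not reach is not made up. The controller multiplies each number of a shift by 0.04 m and each number of a turn by 90 degrees. A row lasts 1/10 s, in which the tool goes at most 50 mm and 8.59 degrees, less where a joint would pass 70% of its speed; a pose out of reach is approached as far as the arm can. A call with a number of a shift or a turn outside -1 to 1 is refused whole. A call with a gripper value outside its range is refused whole. The fingers move at their own pace and stop on an object; the grip force is fixed at half the most. Time passes only in rows, so rows that do not move let the fingers close, or fill a call up. It gives the time, the measured TCP pose, the force, the opening and the grip force at its end, in the units of the state.
- r.read_state(): the state, without advancing time (a new reading comes with each control period).
- r.capture(name): name is "side" or "top"; returns the picture (384x512x3 uint8, red, green, blue); there is no depth.
- r.camera_model(name): a dict with "intrinsics" (3x3 intrinsics, pixels), "k1" (the pictures are not rectified: a ray, as slopes to the right and down, at radius r is drawn at 1 + k1 r^2 times it, then the intrinsics apply), "rvec" (rotation vector, rad) and "tvec" (3), from world to camera coordinates, as OpenCV has them. Camera axes: x right, y down, z forward; pixel columns grow to the right and rows downward; lengths in m; the calibration is good to about 2 mm. A picture is of the moment at which its call begins. camera_model takes no time and is no camera call.
- r.hand_in(): hands the job in; it is judged then, once.
Trained networks look in the newest picture that a camera, given by its name, has taken for a name from the list of things; names that differ only in an ending like _2 or _b are one class to them, and where a whole thing is asked for, a point or a joint stands for the part that bears it (a point fixed in the world has none). Each returns a list of dicts, best first, with "score" (0 to 1); they miss things now and then, are a little off and sometimes report something else, mostly with a low value. They report only what shows in the picture. A call takes as long as a camera call.
- r.recognise(camera, name): "bbox" ([centre column, centre row, width, height] in pixels, round what is visible of it).
- r.masks_of(camera, name): "mask" (384x512 bool, what is visible of it) and "bbox" ([centre column, centre row, width, height] in pixels, round what is visible of it).
The state is a dict: "time": time; "qpos": joint angles; "joint_velocities": joint speeds; "tau": joint torques, N m; "eef_pos": TCP position; "eef_rot": TCP orientation; "wrist_force": force on the tool from outside, world axes, zero at the start; "moment": the same for the moment, N m; "width": finger opening in m; "grip_force": force on a finger pad.
Only numpy, scipy, OpenCV 4.12 (cv2) and the standard library are available. Lean on these libraries where they do the work, as an engineer would, in place of code of your own. Each camera call takes 0.05 s, during which the arm holds its last target. There are 200 camera calls.

TASK

Weigh up the parts kit: stand the empty tin centred on the scale's platform, its long side along the platform's long side, and press the oblong tare key at about 7 N (it hardly moves, so go by feel, and never lean on a key harder than 25 N); then put every brass fitting and steel collar there is into the tin and press the round print key in the same way. Last, put the lid on the tin, press it down fully home and leave the closed tin on the scale; leave the screwdriver, test clip and terminal strip alone.

Things in the scene. Friction and masses are not known exactly. Their poses are not given: they have to be found in the camera images.
- scale: fixed bench scale, 160 (x) x 140 (y) mm, white plastic with a steel platform; origin under its centre on the cart top, x points from the key ledge to the platform (away from the robot at yaw 0), y along the ledge. The ledge (x -80 to -32 mm) has its top 30 mm above the cart
- platform (a point): centre of the top of the scale's steel weighing platform, 108 (scale x) x 136 (scale y) mm, flat, 44 mm above the cart; axes as the scale's
- tare_key: oblong black membrane key, 20 (x) x 34 (y) mm, on the scale's ledge at its +y end; origin at the centre of its top face, 3.5 mm proud of the ledge. It yields only about 1 mm per 6 N straight down (2.5 mm at most); counts as pressed when the fingertips bear on it with more than 4 N for 0.3 s; about 7 N is right, over 25 N damages it
- print_key: round black membrane key, 22 mm diameter, on the scale's ledge at its -y end, 68 mm from the tare key; origin at the centre of its top face, 3.5 mm proud of the ledge; same stiffness, pressing force and limit as the tare key
- tin: loose open aluminium tin, 64 (x) x 100 (y) x 41 mm high, walls 4 mm, floor 3 mm, inside 56 x 92 mm, 0.16 kg; origin under its centre, z up. A rubber seal stands 5 mm above its rim all round, so the mouth is 46 mm above its underside until the lid is pressed home
- seal (a joint): how far the lid has pushed the tin's rubber seal down (m): 0 untouched, 0.005 fully down. It needs about 6 N straight down over the lid's middle and stays where it has been pushed
- lid: loose aluminium lid, 0.06 kg: plate 68 (x) x 104 (y) x 4 mm, under it a plug 52 x 88 x 7 mm deep (2 mm clear of the tin's walls), on top a black bar handle 12 (x) x 44 (y) mm; origin under the plug's centre; plate underside 7 mm up, handle 11 to 25.5 mm up; fits either way round. Plug underside above the tin's underside: 34 mm when home, 39 mm when it only rests on the seal
- fitting_1: brass reducer with hexagon foot, 21 (x) x 18 (y) x 21 mm, standing; origin under its centre; hexagon flats face +-y (and every 60 degrees), foot 11 mm high, 15 mm round neck above; may be absent
- fitting_2: another, the same
- collar_1: steel collar lying flat, 28 mm diameter, 8 mm thick; origin under its centre; may be absent
- collar_2: another, the same
- collar_3: another, the same
- driver: bystander: red screwdriver 166 mm long lying along its y, near the cart's front edge; leave alone
- test_clip: bystander: red test clip 92 mm long lying along its y, near the cart's front edge; leave alone
- strip: bystander: white terminal strip 98 x 19 x 16 mm, lying behind the scale; leave alone

How it is judged:
By the outcome, as a careful person would: the job done as asked, in the order asked, and still so for the second after the job is handed in, with the robot touching nothing.
Of fitting_1, fitting_2, collar_1, collar_2, collar_3 only 3 to 5 are there at a start; the rules pass over those that are not, and their reading is None.
At some moment in a run one of fitting_1, fitting_2, collar_1, collar_2, collar_3, lid may be knocked a few centimetres aside while the robot is not near it.
Once in a run the grip may slacken for a moment while it holds something.
It also fails if it takes over 210 s, if anything falls off the work surface, if the arm or the gripper's body presses on something with over 40 N, if the wrist force passes 120 N, or if a joint passes its speed limit or range.

## Working session

There is one attempt and no reset: what is moved stays moved. The work goes in short steps, Python scripts to look and compute and a tool call to move; the robot and the scene stay as the last step left them, time stands still between calls to the robot, and variables do not carry over. Pictures are saved under pics/ and viewed, at most 14 in all, crops included, and the job is handed in when it is done.

Besides the shell and the picture viewer there is one more tool, called after "Call:" in YAML: its name, and indented under it one key for each argument. servo_tool: Moves the arm, as the interface text tells. Its arguments: {"type":"object","properties":{"commands":{"type":"array","items":{"type":"array","items":{"type":"number","minimum":-1,"maximum":1}}}},"required":["commands"]}

```bash
ls; mkdir -p pics
python3 - <<'E'
from bench import r
import cv2
print(r.read_state())
for c in("top","side"):
    im=r.capture(c); cv2.imwrite(f"pics/{c}0.png",im[:,:,::-1]); print(r.camera_model(c))
    for n in["scale","tare_key","print_key","tin","lid","fitting_1","collar_1"]:
        print(c,n,[(round(d["score"],2),[round(float(v)) for v in d["bbox"]]) for d in r.recognise(c,n)])
E
```

```text
pics
{'time': 0.0, 'qpos': array([ 1.28731551e+00,  9.18877494e-02,  1.23192720e+00, -5.22746704e-06,
        1.81979721e+00, -5.66790991e-02]), 'joint_velocities': array([ 7.96291617e-05, -9.06573425e-04, -1.85784483e-03,  4.46349607e-04,
        1.53346437e-04,  1.35179121e-03]), 'tau': array([-1.38658103e-03, -4.58733308e+01, -4.18026674e+01, -2.22410472e-04,
        1.17715893e-02, -1.40654771e-05]), 'eef_pos': array([0.13481261, 0.58430647, 0.2049103 ]), 'eef_rot': array([-3.13957610e+00, -1.09341745e-04,  2.91478954e+00]), 'wrist_force': array([-0.68848362, -0.63938097,  0.17616475]), 'moment': array([ 0.00411799, -0.0059741 , -0.01281189]), 'grip_force': 0.0, 'width': 0.08544735137419172}
{'intrinsics': array([[448.82021747,   0.        , 259.16045396],
       [  0.        , 448.82021747, 188.09534578],
       [  0.        ,   0.        ,   1.        ]]), 'k1': 0.027090895877565236, 'rvec': array([ 2.15521797, -2.18550369,  0.11357825]), 'tvec': array([0.0371913 , 0.5521815 , 0.92068725])}
top scale [(0.59, [338, 189, 71, 80])]
top tare_key [(0.46, [321, 211, 20, 10])]
top pri
[... 310 characters left out ...]
558 ,   0.        , 251.92992118],
       [  0.        , 425.7558558 , 183.43270162],
       [  0.        ,   0.        ,   1.        ]]), 'k1': 0.016735555540487192, 'rvec': array([ 0.02969711, -2.7835159 ,  1.4238376 ]), 'tvec': array([0.53498938, 0.03861408, 1.00365443])}
side scale [(0.62, [243, 160, 63, 43])]
side tare_key [(0.44, [268, 165, 8, 3]), (0.36, [192, 150, 18, 13])]
side print_key [(0.23, [299, 219, 11, 12])]
side tin [(0.83, [238, 250, 41, 55]), (0.72, [191, 150, 21, 12])]
side lid [(0.69, [301, 272, 39, 42]), (0.61, [320, 166, 16, 42]), (0.28, [243, 161, 62, 42])]
side fitting_1 [(0.44, [268, 207, 11, 8])]
side collar_1 [(0.65, [301, 196, 11, 8]), (0.56, [237, 213, 10, 8])]
```

Run:
```python
import cv2
a=cv2.imread("pics/top0.png");b=cv2.imread("pics/side0.png")
cv2.imwrite("pics/top0z.png",cv2.resize(a[130:290,120:400],None,fx=2.85,fy=2.85,interpolation=cv2.INTER_CUBIC))
cv2.imwrite("pics/side0z.png",cv2.resize(b[110:310,140:400],None,fx=3,fy=3,interpolation=cv2.INTER_CUBIC))
```

```text
(no output)
```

View pics/top0z.png

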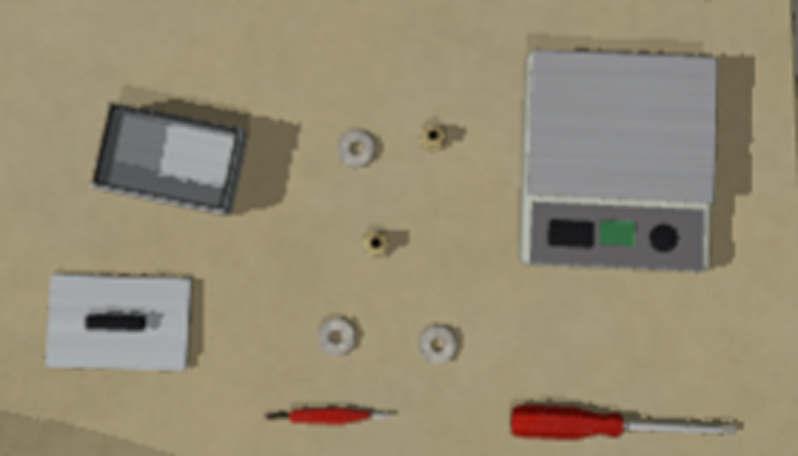

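View pics/side0z.png

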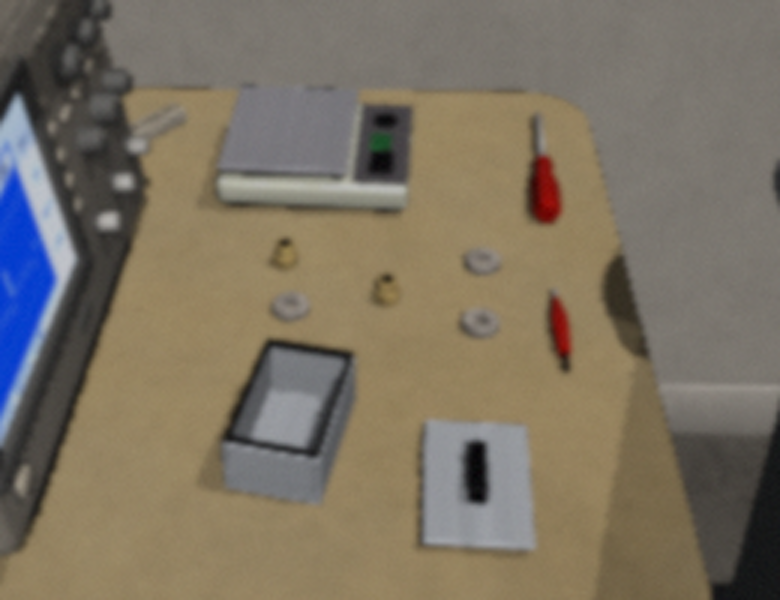

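Top crop (2.85x, offset 120,130) shows all five parts present. Collars are at about (357,148), (338,336) and (439,343), fittings at (434,135) and (376,242). The tin is at (170,158), the lid at (118,322), the tare key at (570,233) and the print key at (664,237). I'll fit poses to the silhouettes from both cameras.

```bash
cat > h.py <<'E'
import numpy as np, cv2
from scipy.optimize import minimize
from bench import r
CM={c:r.camera_model(c) for c in("top","side")}
def proj(c,P):
    m=CM[c]; p,_=cv2.projectPoints(np.asarray(P,float).reshape(-1,3),m["rvec"],m["tvec"],m["intrinsics"],np.array([m["k1"],0,0,0,0.])); return p[:,0]
def p2w(c,u,v,z):
    m=CM[c]; x,y=cv2.undistortPoints(np.array([[[u,v]]],float),m["intrinsics"],np.array([m["k1"],0,0,0,0.]))[0,0]
    R=cv2.Rodrigues(m["rvec"])[0]; o=-R.T@m["tvec"]; d=R.T@np.array([x,y,1]); return o+d*(z-o[2])/d[2]
def box(x,y,z0,z1,cx=0): return [(cx+sx*x/2,sy*y/2,z) for sx in(-1,1) for sy in(-1,1) for z in(z0,z1)]
def cyl(d,z0,z1): return [(d/2*np.cos(a),d/2*np.sin(a),z) for a in np.linspace(0,6.283,25) for z in(z0,z1)]
S={"tin":box(64,100,0,46),"lid":box(68,104,7,11)+box(52,88,0,7)+box(12,44,11,25.5),
 "scale":box(160,140,0,30)+box(108,136,30,44,26),"fitting":cyl(20,0,11)+cyl(15,11,21),"collar":cyl(28,0,8)}
S={k:np.array(v)/1000. for k,v in S.items()}
def world(P,x,y,a,z): c,s=np.cos(a),np.sin(a); return np.c_[x+c*P[:,0]-s*P[:,1],y+s*P[:,0]+c*P[:,1],P[:,2]+z]
_c={}
def masks(c,cls):
    if (c,cls) not in _c: _c[c,cls]=r.masks_of(c,cls+("_1" if cls in("fitting","collar") else ""))
    return _c[c,cls]
def snap(cams=("top","side")):
    _c.clear(); return {c:r.capture(c) for c in cams}
def fit(cls,x,y,a=0.,z=0.,cams=("top","side"),rad=25):
    use=[]
    for c in cams:
        q=proj(c,world(S[cls],x,y,a,z)); q=(q.min(0)+q.max(0))/2
        l=[(np.hypot(*(np.array(d["bbox"][:2])-q)),d) for d in masks(c,cls) if d["score"]>.12]
        l=[t for t in l if t[0]<rad]
        if l: use.append((c,min(l,key=lambda t:t[0])[1]["mask"]))
    if not use: return None
    yaw=cls not in("fitting","collar"); K=8
    def crop(c,m):
        ys,xs=np.nonzero(m); x0,y0=xs.min()-12,ys.min()-12; w,h=xs.max()+12-x0,ys.max()+12-y0
        M=np.float32([[1,0,-x0],[0,1,-y0]]); mm=cv2.warpAffine(m.astype(np.float32),M,(int(w),int(h)))
        return x0,y0,cv2.resize(mm,None,fx=K,fy=K,interpolation=cv2.INTER_LINEAR)>.5
    cr=[(c,)+crop(c,m) for c,m in use]
    def cost(p):
        t=0
        for c,x0,y0,m in cr:
            q=(proj(c,world(S[cls],p[0]/1e3,p[1]/1e3,(p[2]/50 if yaw else 0),z))-[x0,y0]+.5)*K-.5
            im=np.zeros(m.shape,np.uint8); cv2.fillConvexPoly(im,cv2.convexHull(np.round(q).astype(np.int32)),1); im=im>0
            t+=1-(im&m).sum()/(im|m).sum()
        return t/len(cr)
    p0=[x*1e3,y*1e3]+([a*50] if yaw else [])
    for d in(6,2): 
        s=np.vstack([p0]+[np.array(p0)+d*e for e in np.eye(len(p0))]); o=minimize(cost,p0,method="Nelder-Mead",options=dict(initial_simplex=s,xatol=.05,fatol=1e-4)); p0=o.x
    return [round(v,1) for v in p0[:2]]+[round(float(p0[2]/50),3) if yaw else 0.],round(o.fun,3),[c for c,_ in use]
E
python3 - <<'E'
from h import *
snap()
T=lambda u,v,z:p2w("top",120+u/2.85,130+v/2.85,z)[:2]
for n,u,v,z in[("tin",170,158,.046),("lid",118,322,.011),("scale",620,160,.03),("collar",357,148,.008),("collar",338,336,.008),("collar",439,343,.008),("fitting",434,135,.021),("fitting",376,242,.021)]:
    g=T(u,v,z); print(n,g.round(4),fit(n,*g,rad=12), [fit(n,*g,cams=(c,),rad=12) for c in("top","side")])
for n,u,v in(("tare",570,233),("print",664,237)): print(n,T(u,v,.0335))
print("side keys",p2w("side",140+382/3,110+162/3,.0335),p2w("side",140+387/3,110+120/3,.0335))
print([T(*p,.044) for p in((530,52),(716,57),(714,203),(526,198))])
E
```

```text
tin [0.5586 0.1943] ([np.float64(560.0), np.float64(197.8), -0.209], np.float64(0.065), ['top', 'side']) [([np.float64(559.6), np.float64(197.6), -0.211], np.float64(0.064), ['top']), ([np.float64(560.7), np.float64(196.8), -0.195], np.float64(0.062), ['side'])]
lid [0.4402 0.2384] ([np.float64(440.3), np.float64(238.0), -0.044], np.float64(0.055), ['top', 'side']) [([np.float64(440.4), np.float64(239.2), -0.049], np.float64(0.034), ['top']), ([np.float64(440.3), np.float64(237.0), -0.038], np.float64(0.063), ['side'])]
scale [ 0.5543 -0.1359] ([np.float64(553.8), np.float64(-134.4), -0.061], np.float64(0.055), ['top']) [([np.float64(553.8), np.float64(-134.4), -0.061], np.float64(0.055), ['top']), None]
collar [0.5685 0.0593] ([np.float64(569.0), np.float64(58.7), 0.0], np.float64(0.098), ['side']) [None, ([np.float64(569.0), np.float64(58.7), 0.0], np.float64(0.098), ['side'])]
collar [0.4274 0.075 ] ([np.float64(427.3), np.float64(76.8), 0.0], np.float64(0.123), ['top']) [([np.float64(427.3), np.float64(76.8), 0.0], np.float64(0.123), ['top']), None]
collar [ 4.211e-01 -4.000e-04]
[... 174 characters left out ...]
1] ([np.float64(577.1), np.float64(0.2), 0.0], np.float64(0.186), ['side']) [None, ([np.float64(577.1), np.float64(0.2), 0.0], np.float64(0.186), ['side'])]
fitting [0.4965 0.0456] ([np.float64(497.0), np.float64(45.6), 0.0], np.float64(0.229), ['top', 'side']) [([np.float64(495.6), np.float64(46.6), 0.0], np.float64(0.298), ['top']), ([np.float64(497.3), np.float64(43.3), 0.0], np.float64(0.15), ['side'])]
tare [ 0.50063414 -0.09694369]
print [ 0.49677853 -0.16566215]
side keys [ 0.49845268 -0.09453558  0.0335    ] [ 0.4936689  -0.16217283  0.0335    ]
[array([ 0.6336473 , -0.06977288]), array([ 0.62794021, -0.20620063]), array([ 0.52051021, -0.20055571]), array([ 0.52601371, -0.06422856])]
```

Call:
servo_tool:
  commands:
    - [0,0,0,0.095,1]
    - [0,0,0,0.095,1]
    - [0,0,0,0.095,1]
    - [0,0,0,0.095,1]
    - [0,0,0,0.095,1]
    - [0,0,0,0.095,1]
    - [0,0,0,0.095,1]
    - [0,0,0,0.095,1]
    - [0,0,0,0.095,1]
    - [0,0,0,0.095,1]

```text
time: 2.4
eef_pos: [0.1349, 0.5846, 0.2061]
eef_rot: [-3.142, 0.0, 1.416]
wrist_force: [0.3, 0.5, -0.1]
width: 0.0853
grip_force: 0.0
```

Call:
servo_tool:
  commands:
    - [0,0,0,0.038,1]
    - [-0.56,0.953,0,0,1]
    - [-0.56,0.953,0,0,1]
    - [-0.56,0.953,0,0,1]
    - [-0.56,0.953,0,0,1]
    - [-0.56,0.953,0,0,1]
    - [-0.56,0.953,0,0,1]
    - [-0.56,0.953,0,0,1]
    - [-0.56,0.953,0,0,1]
    - [-0.56,0.953,0,0,1]

```text
time: 3.4
eef_pos: [0.4301, 0.3152, 0.2064]
eef_rot: [3.141, -0.001, 1.363]
wrist_force: [0.1, 0.2, 0.1]
width: 0.0855
grip_force: 0.0
```

Call:
servo_tool:
  commands:
    - [-0.56,0.953,0,0,1]
    - [-0.56,0.953,0,0,1]
    - [-0.56,0.953,0,0,1]
    - [-0.56,0.953,0,0,1]
    - [0,0,0.5,0,1]
    - [0,0,0.5,0,1]
    - [0,0,0.5,0,1]
    - [0,0,0.5,0,1]
    - [0,0,0,0,1]
    - [0,0,0,0,1]

```text
time: 4.4
eef_pos: [0.5595, 0.1974, 0.1263]
eef_rot: [-3.141, 0.0, 1.363]
wrist_force: [0.1, 0.3, 0.2]
width: 0.0852
grip_force: 0.0
```

```bash
cat > d.py <<'E'
# usage: d.py x y z yaw(mm, rad): shift and turn to a target in tool axes/units, at the target's yaw
import sys; from h import *
x,y,z,a=map(float,sys.argv[1:5]); s=r.read_state(); p=s["eef_pos"]*1e3; w=s["eef_rot"][2]
dx,dy=x-p[0],y-p[1]; n=(a-w+np.pi/2)%np.pi-np.pi/2; t=w+n
print("t",round(s["time"],2),"pos",p.round(1),"yaw",round(w,3),"F",s["wrist_force"].round(1),"w",round(s["width"]*1e3,1),"grip",round(s["grip_force"],1))
print("units tx %.3f ty %.3f tz %.3f  spin %.3f (turn first)"%((dx*np.cos(t)+dy*np.sin(t))/40,(dx*np.sin(t)-dy*np.cos(t))/40,(p[2]-z)/40,-n/(np.pi/2)))
E
python3 d.py 560 197.5 12 1.364
```

```text
t 4.4 pos [559.5 197.4 126.3] yaw 1.363 F [0.1 0.3 0.2] w 85.2 grip 0.0
units tx 0.005 ty 0.011 tz 2.857  spin -0.001 (turn first)
```

Call:
servo_tool:
  commands:
    - [0,0,0.49,0,1]
    - [0,0,0.49,0,1]
    - [0,0,0.49,0,1]
    - [0,0,0.49,0,1]
    - [0,0,0.49,0,1]
    - [0,0,0.45,0,1]
    - [0,0,0,0,1]
    - [0,0,0,0,1]
    - [0,0,0,0,-1]
    - [0,0,0,0,-1]

```text
time: 5.4
eef_pos: [0.5607, 0.1978, 0.0121]
eef_rot: [3.139, -0.001, 1.363]
wrist_force: [0.2, -0.5, 4.0]
width: 0.059
grip_force: 43.5
```

Call:
servo_tool:
  commands:
    - [0,0,0,0,-1]
    - [0,0,0,0,-1]
    - [0,0,0,0,-1]
    - [0,0,0,0,-1]
    - [0,0,0,0,-1]
    - [0,0,0,0,-1]
    - [0,0,0,0,-1]
    - [0,0,0,0,-1]
    - [0,0,-0.1,0,-1]
    - [0,0,-0.4,0,-1]

```text
time: 6.4
eef_pos: [0.5573, 0.1967, 0.0271]
eef_rot: [-3.136, 0.003, 1.363]
wrist_force: [-0.0, -0.7, -2.0]
width: 0.0578
grip_force: 64.6
```

```bash
python3 - <<'E'
from h import *
import subprocess
snap(("side",))
print("side",[p2w("side",140+u/3,110+v/3,.044)[:2].round(4) for u,v in((238,88),(357,90),(350,176),(222,168))])
for _ in range(3):
  snap(); print(fit("scale",.554,-.134,-.06),fit("scale",.554,-.134,-.06,cams=("side",)))
E
python3 d.py 577.5 -135.7 160 1.512
```

```text
side [array([ 0.6279, -0.1981]), array([ 0.5205, -0.1962]), array([ 0.5248, -0.0573]), array([ 0.6298, -0.0673])]
([np.float64(554.7), np.float64(-135.0), -0.054], np.float64(0.275), ['top', 'side']) ([np.float64(555.4), np.float64(-137.6), -0.047], np.float64(0.5), ['side'])
([np.float64(554.5), np.float64(-134.9), -0.045], np.float64(0.284), ['top', 'side']) ([np.float64(555.4), np.float64(-147.3), -0.055], np.float64(0.507), ['side'])
([np.float64(554.5), np.float64(-135.2), -0.058], np.float64(0.282), ['top', 'side']) ([np.float64(555.5), np.float64(-138.9), -0.07], np.float64(0.507), ['side'])
t 7.05 pos [559.6 197.4  29.8] yaw 1.363 F [ 0.1 -0.  -2.1] w 58.0 grip 64.6
units tx -8.286 ty 0.937 tz -3.254  spin -0.095 (turn first)
```

Call:
servo_tool:
  commands:
    - [0,0,-0.65,0,-1]
    - [0,0,-0.65,0,-1]
    - [0,0,-0.65,0,-1]
    - [0,0,-0.65,0,-1]
    - [0,0,-0.6,-0.045,-1]
    - [0,0,0,-0.05,-1]
    - [-0.75,0.08,0,0,-1]
    - [-0.75,0.08,0,0,-1]
    - [-0.75,0.08,0,0,-1]
    - [-0.75,0.08,0,0,-1]

```text
time: 8.05
eef_pos: [0.5653, 0.0758, 0.158]
eef_rot: [3.142, 0.0, 1.512]
wrist_force: [0.6, 0.2, -2.2]
width: 0.0576
grip_force: 65.0
```

Call:
servo_tool:
  commands:
    - [-0.75,0.08,0,0,-1]
    - [-0.75,0.08,0,0,-1]
    - [-0.75,0.08,0,0,-1]
    - [-0.75,0.08,0,0,-1]
    - [-0.75,0.08,0,0,-1]
    - [-0.75,0.08,0,0,-1]
    - [-0.75,0.08,0,0,-1]
    - [0,0,0,0,-1]
    - [0,0,0,0,-1]
    - [0,0,0,0,-1]

```text
time: 9.05
eef_pos: [0.5755, -0.1333, 0.158]
eef_rot: [-3.141, -0.001, 1.513]
wrist_force: [0.4, -0.4, -1.2]
width: 0.0577
grip_force: 65.0
```

```bash
python3 d.py 577.3 -134.8 56 1.513
python3 - <<'E'
from h import *
im=snap()
for c in("top","side"): print(c,fit("tin",.577,-.135,-.058,z=.15,cams=(c,),rad=40))
a=im["top"][120:260,280:420];b=im["side"][60:200,170:310]
cv2.imwrite("pics/m1.png",cv2.resize(np.hstack([a,b])[:,:,::-1],None,fx=2.85,fy=2.85,interpolation=cv2.INTER_CUBIC))
E
```

```text
t 9.05 pos [ 575.5 -133.3  158. ] yaw 1.513 F [ 0.4 -0.4 -1.2] w 57.7 grip 65.0
units tx -0.035 ty 0.048 tz 2.550  spin -0.000 (turn first)
top ([np.float64(574.0), np.float64(-129.4), -0.044], np.float64(0.649), ['top'])
side ([np.float64(574.8), np.float64(-125.2), -0.042], np.float64(0.105), ['side'])
```

View pics/m1.png

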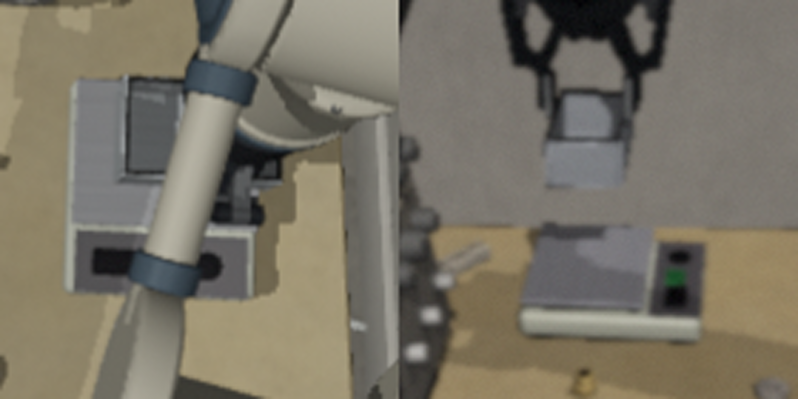

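Call:
servo_tool:
  commands:
    - [-0.035,0.048,0.4,0,-1]
    - [0,0,0.5,0,-1]
    - [0,0,0.5,0,-1]
    - [0,0,0.5,0,-1]
    - [0,0,0.5,0,-1]
    - [0,0,0.08,0,-1]
    - [0,0,0.06,0,-1]
    - [0,0,0.03,0,-1]
    - [0,0,0,0,-1]
    - [0,0,0,0,-1]

```text
time: 10.25
eef_pos: [0.5776, -0.1357, 0.0558]
eef_rot: [3.141, 0.0, 1.512]
wrist_force: [-0.4, 0.2, -1.2]
width: 0.0581
grip_force: 66.1
```

Call:
servo_tool:
  commands:
    - [0,0,0,0,1]
    - [0,0,0,0,1]
    - [0,0,0,0,1]
    - [0,0,0,0,1]
    - [0,0,0,0,1]
    - [0,0,-0.3,0,1]
    - [0,0,-0.7,0,1]
    - [0,0,-0.8,0,1]
    - [0,0,-0.8,0,1]
    - [0,0,0,0,1]

```text
time: 11.25
eef_pos: [0.5796, -0.1363, 0.1668]
eef_rot: [3.131, 0.002, 1.512]
wrist_force: [-0.6, 0.6, 0.5]
width: 0.0853
grip_force: 0.0
```

Call:
servo_tool:
  commands:
    - [1,0,-0.1,0,1]
    - [1,0,0,0,1]
    - [1,0,0,0,1]
    - [1,0,0,0,1]
    - [1,0,0,0,1]
    - [1,0,0,0,1]
    - [1,0,0,0,1]
    - [0,0,0,0,1]
    - [0,0,0,0,1]
    - [0,0,0,0,1]

```text
time: 12.25
eef_pos: [0.5937, 0.1431, 0.1633]
eef_rot: [-3.142, 0.001, 1.511]
wrist_force: [-0.2, -0.3, 0.0]
width: 0.0854
grip_force: 0.0
```

```bash
python3 d.py 500 -96 34 1.513
python3 - <<'E'
from h import *
im=snap()
for c in("top","side"): print(c,fit("tin",.577,-.135,-.058,z=.044,cams=(c,),rad=30))
a=im["top"][130:270,280:400];b=im["side"][90:230,180:320]
cv2.imwrite("pics/m2.png",cv2.resize(np.hstack([a,b])[:,:,::-1],None,fx=3,fy=3,interpolation=cv2.INTER_CUBIC))
E
```

```text
t 12.25 pos [593.7 143.1 163.3] yaw 1.511 F [-0.2 -0.3  0. ] w 85.4 grip 0.0
units tx -6.102 ty -1.995 tz 3.233  spin -0.001 (turn first)
top ([np.float64(576.5), np.float64(-133.9), -0.05], np.float64(0.058), ['top'])
side ([np.float64(586.2), np.float64(-138.0), 0.076], np.float64(0.52), ['side'])
```

View pics/m2.png

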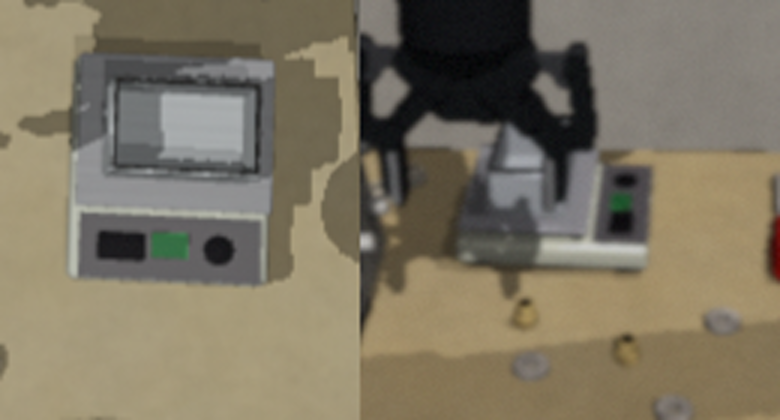

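Call:
servo_tool:
  commands:
    - [-0.87,-0.285,0,0,-1]
    - [-0.87,-0.285,0,0,-1]
    - [-0.87,-0.285,0,0,-1]
    - [-0.87,-0.285,0,0,-1]
    - [-0.87,-0.285,0,0,-1]
    - [-0.87,-0.285,0,0,-1]
    - [-0.87,-0.285,0,0,-1]
    - [0,0,0.4,0,-1]
    - [0,0,0.48,0,-1]
    - [0,0,0.48,0,-1]

```text
time: 13.45
eef_pos: [0.4997, -0.095, 0.1081]
eef_rot: [3.141, -0.0, 1.51]
wrist_force: [0.1, -0.4, 0.2]
width: -0.0002
grip_force: 0.0
```

Call:
servo_tool:
  commands:
    - [0,0,0.48,0,-1]
    - [0,0,0.48,0,-1]
    - [0,0,0.48,0,-1]
    - [0,0,0.1,0,-1]
    - [0,0,0.1,0,-1]
    - [0,0,0,0,-1]
    - [0,0,0,0,-1]
    - [0,0,0,0,-1]
    - [0,0,0,0,-1]
    - [0,0,0,0,-1]

```text
time: 14.45
eef_pos: [0.5, -0.0946, 0.0437]
eef_rot: [3.141, 0.0, 1.512]
wrist_force: [-0.0, 0.2, 0.3]
width: -0.0003
grip_force: 0.0
```

```bash
python3 d.py 500 -97 33.5 1.513
```

```text
t 14.45 pos [500.  -94.6  43.7] yaw 1.512 F [-0.   0.2  0.3] w -0.3 grip 0.0
units tx -0.059 ty 0.004 tz 0.254  spin -0.001 (turn first)
```

Call:
servo_tool:
  commands:
    - [-0.059,0,0.05,0,-1]
    - [0,0,0.05,0,-1]
    - [0,0,0.05,0,-1]
    - [0,0,0.05,0,-1]
    - [0,0,0.02,0,-1]
    - [0,0,0.02,0,-1]
    - [0,0,0.02,0,-1]
    - [0,0,0,0,-1]
    - [0,0,0,0,-1]
    - [0,0,0,0,-1]

```text
time: 15.45
eef_pos: [0.4997, -0.097, 0.033]
eef_rot: [3.141, 0.0, 1.512]
wrist_force: [-0.2, -0.6, -0.3]
width: -0.0002
grip_force: 0.0
```

Call:
servo_tool:
  commands:
    - [0,0,0.01,0,-1]
    - [0,0,0.01,0,-1]
    - [0,0,0,0,-1]
    - [0,0,0,0,-1]
    - [0,0,0,0,-1]
    - [0,0,0,0,-1]
    - [0,0,0,0,-1]
    - [0,0,0,0,-1]
    - [0,0,0,0,-1]
    - [0,0,0,0,-1]

```text
time: 16.45
eef_pos: [0.4996, -0.0969, 0.0321]
eef_rot: [3.142, -0.0, 1.512]
wrist_force: [0.2, -0.3, -0.4]
width: -0.0001
grip_force: 0.0
```

Call:
servo_tool:
  commands:
    - [0,0,0.01,0,-1]
    - [0,0,0.01,0,-1]
    - [0,0,0,0,-1]
    - [0,0,0,0,-1]
    - [0,0,0,0,-1]
    - [0,0,0,0,-1]
    - [0,0,0,0,-1]
    - [0,0,0,0,-1]
    - [0,0,0,0,-1]
    - [0,0,0,0,-1]

```text
time: 17.45
eef_pos: [0.4996, -0.0969, 0.0313]
eef_rot: [3.142, 0.0, 1.512]
wrist_force: [0.3, 0.0, -0.2]
width: 0.0003
grip_force: 0.0
```

Call:
servo_tool:
  commands:
    - [0,0,0.01,0,-1]
    - [0,0,0.01,0,-1]
    - [0,0,0,0,-1]
    - [0,0,0,0,-1]
    - [0,0,0,0,-1]
    - [0,0,0,0,-1]
    - [0,0,0,0,-1]
    - [0,0,0,0,-1]
    - [0,0,0,0,-1]
    - [0,0,0,0,-1]

```text
time: 18.45
eef_pos: [0.4996, -0.097, 0.0305]
eef_rot: [-3.142, 0.0, 1.512]
wrist_force: [0.1, 0.7, 0.2]
width: 0.0001
grip_force: 0.0
```

```bash
python3 d.py 500 -97 33.5 1.513
python3 - <<'E'
from h import *
im=snap()
a=im["top"][180:240,290:390];b=im["side"][120:180,220:320]
cv2.imwrite("pics/m3.png",cv2.resize(np.vstack([a,b])[:,:,::-1],None,fx=5,fy=5,interpolation=cv2.INTER_CUBIC))
print(proj("side",[[.4997,-.0969,.031]]),proj("top",[[.4997,-.0969,.031]]))
E
```

```text
t 18.45 pos [499.6 -97.   30.5] yaw 1.512 F [0.1 0.7 0.2] w 0.1 grip 0.0
units tx -0.001 ty 0.009 tz -0.075  spin -0.001 (turn first)
[[266.81737021 164.31163902]] [[319.8283847 212.2593247]]
```

View pics/m3.png

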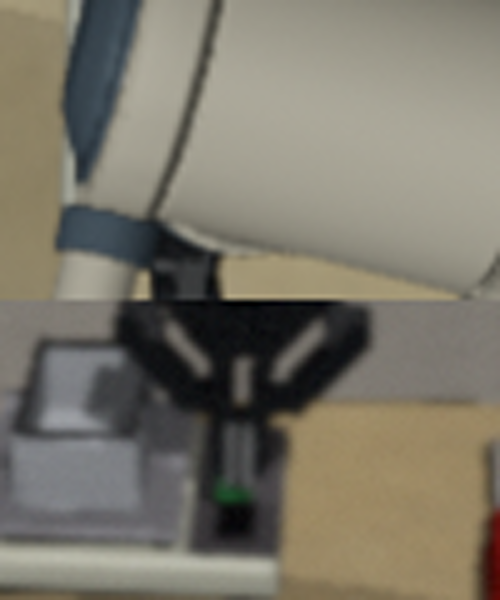

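Run:
```python
from h import *
im=r.capture("side")[:,:,::-1]; o=cv2.imread("pics/side0.png")
f=lambda i:cv2.resize(i[120:180,240:300],None,fx=6.5,fy=6.5,interpolation=cv2.INTER_NEAREST)
cv2.imwrite("pics/m4.png",np.hstack([f(o),f(im)]))
```

```text
(no output)
```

View pics/m4.png

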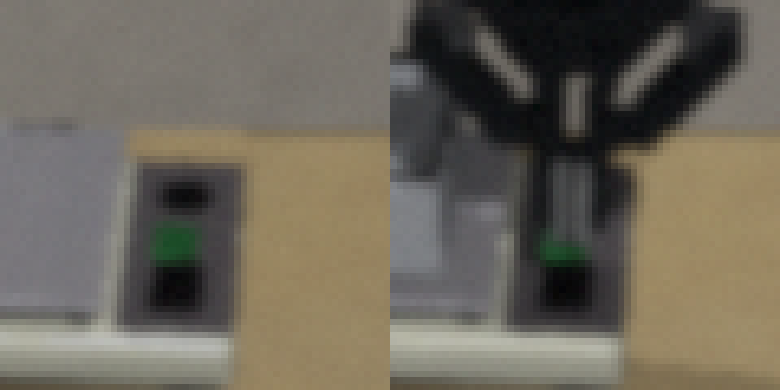

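Run:
```python
from h import *
for z in range(30,75,5): print(z,proj("side",[[.4996,-.097,z/1e3]])[0].round(1))
```

```text
30 [266.9 164.6]
35 [266.9 163. ]
40 [266.9 161.3]
45 [266.9 159.6]
50 [267.  157.9]
55 [267.  156.2]
60 [267.  154.5]
65 [267.1 152.8]
70 [267.1 151.1]
```

Call:
servo_tool:
  commands:
    - [0,0,0.01,0,-1]
    - [0,0,0.01,0,-1]
    - [0,0,0.01,0,-1]
    - [0,0,0.01,0,-1]
    - [0,0,0.01,0,-1]
    - [0,0,0,0,-1]
    - [0,0,0,0,-1]
    - [0,0,0,0,-1]
    - [0,0,0,0,-1]
    - [0,0,0,0,-1]

```text
time: 19.6
eef_pos: [0.4996, -0.0969, 0.0285]
eef_rot: [3.142, -0.0, 1.512]
wrist_force: [0.9, -0.7, -0.2]
width: 0.0002
grip_force: 0.0
```

Call:
servo_tool:
  commands:
    - [0,0,0.01,0,-1]
    - [0,0,0.01,0,-1]
    - [0,0,0.01,0,-1]
    - [0,0,0.01,0,-1]
    - [0,0,0.01,0,-1]
    - [0,0,0.01,0,-1]
    - [0,0,0,0,-1]
    - [0,0,0,0,-1]
    - [0,0,0,0,-1]
    - [0,0,0,0,-1]

```text
time: 20.6
eef_pos: [0.4997, -0.097, 0.0261]
eef_rot: [3.142, 0.0, 1.512]
wrist_force: [0.8, -0.1, -0.3]
width: 0.0001
grip_force: 0.0
```

Run:
```python
from h import *
im=r.capture("side")[:,:,::-1]
print(im[145:172,267].tolist(), r.read_state()["wrist_force"])
```

```text
[[25, 24, 23], [46, 45, 43], [62, 60, 58], [69, 68, 67], [68, 67, 67], [66, 66, 64], [68, 66, 67], [67, 68, 67], [70, 71, 70], [66, 66, 65], [66, 66, 67], [66, 65, 65], [62, 63, 62], [55, 59, 52], [39, 51, 37], [22, 29, 18], [6, 9, 6], [7, 5, 5], [12, 12, 14], [12, 10, 12], [10, 9, 9], [18, 17, 17], [28, 25, 28], [44, 42, 44], [57, 56, 57], [80, 82, 84], [120, 130, 131]] [-1.20409274  0.62038177 -0.02215277]
```

Call:
servo_tool:
  commands:
    - [0,0,0.02,0,-1]
    - [0,0,0.02,0,-1]
    - [0,0,0.02,0,-1]
    - [0,0,0.02,0,-1]
    - [0,0,0.02,0,-1]
    - [0,0,0.02,0,-1]
    - [0,0,0.02,0,-1]
    - [0,0,0,0,-1]
    - [0,0,0,0,-1]
    - [0,0,0,0,-1]

```text
time: 21.65
eef_pos: [0.4997, -0.0969, 0.0205]
eef_rot: [3.142, 0.0, 1.512]
wrist_force: [-0.3, 0.3, 0.2]
width: 0.0001
grip_force: 0.0
```

Run:
```python
from h import *
im=r.capture("side")[:,:,::-1]
print(im[150:172,267,1].tolist(), r.read_state()["wrist_force"])
```

```text
[68, 65, 64, 67, 69, 66, 64, 64, 61, 59, 50, 26, 11, 8, 8, 10, 16, 28, 43, 57, 82, 131] [-0.12673034 -0.30579013 -0.47619503]
```

Call:
servo_tool:
  commands:
    - [0,0,0.01,0,-1]
    - [0,0,0.01,0,-1]
    - [0,0,0.01,0,-1]
    - [0,0,0.01,0,-1]
    - [0,0,0.01,0,-1]
    - [0,0,0.01,0,-1]
    - [0,0,0,0,-1]
    - [0,0,0,0,-1]
    - [0,0,0,0,-1]
    - [0,0,0,0,-1]

```text
time: 22.7
eef_pos: [0.4996, -0.0969, 0.0181]
eef_rot: [3.142, 0.0, 1.512]
wrist_force: [-0.1, 0.8, 0.7]
width: 0.0001
grip_force: 0.0
```

Call:
servo_tool:
  commands:
    - [0,0,0.01,0,-1]
    - [0,0,0.01,0,-1]
    - [0,0,0.01,0,-1]
    - [0,0,0.01,0,-1]
    - [0,0,0,0,-1]
    - [0,0,0,0,-1]
    - [0,0,0,0,-1]
    - [0,0,0,0,-1]
    - [0,0,0,0,-1]
    - [0,0,0,0,-1]

```text
time: 23.7
eef_pos: [0.4996, -0.0969, 0.0165]
eef_rot: [-3.142, 0.0, 1.512]
wrist_force: [-0.2, 0.1, -0.3]
width: 0.0001
grip_force: 0.0
```

Call:
servo_tool:
  commands:
    - [0,0,0.01,0,-1]
    - [0,0,0.01,0,-1]
    - [0,0,0.01,0,-1]
    - [0,0,0.01,0,-1]
    - [0,0,0,0,-1]
    - [0,0,0,0,-1]
    - [0,0,0,0,-1]
    - [0,0,0,0,-1]
    - [0,0,0,0,-1]
    - [0,0,0,0,-1]

```text
time: 24.7
eef_pos: [0.4996, -0.0969, 0.0149]
eef_rot: [3.142, 0.0, 1.512]
wrist_force: [0.1, 0.9, -0.3]
width: -0.0001
grip_force: 0.0
```

Call:
servo_tool:
  commands:
    - [0,0,0.01,0,-1]
    - [0,0,0.01,0,-1]
    - [0,0,0.01,0,-1]
    - [0,0,0.01,0,-1]
    - [0,0,0,0,-1]
    - [0,0,0,0,-1]
    - [0,0,0,0,-1]
    - [0,0,0,0,-1]
    - [0,0,0,0,-1]
    - [0,0,0,0,-1]

```text
time: 25.7
eef_pos: [0.4996, -0.0969, 0.0133]
eef_rot: [3.142, -0.0, 1.512]
wrist_force: [-0.5, -0.5, 0.1]
width: -0.0003
grip_force: 0.0
```

Run:
```python
from h import *
im=r.capture("side")[:,:,::-1]; s=r.read_state()
print(im[150:172,267,1].tolist(), s["wrist_force"],s["qpos"].round(3).tolist())
a=im[120:180,240:300]; b=r.capture("top")[:,:,::-1][170:250,290:370]
cv2.imwrite("pics/m5.png",np.hstack([cv2.resize(a,(400,400),interpolation=cv2.INTER_NEAREST),cv2.resize(b,(400,400),interpolation=cv2.INTER_NEAREST)]))
```

```text
[39, 58, 64, 66, 66, 68, 66, 65, 61, 64, 61, 62, 52, 35, 16, 10, 18, 29, 42, 56, 82, 130] [-0.1024981   0.43616873  0.15984731] [-0.258, -0.105, 1.77, -0.0, 1.477, -0.2]
```

View pics/m5.png

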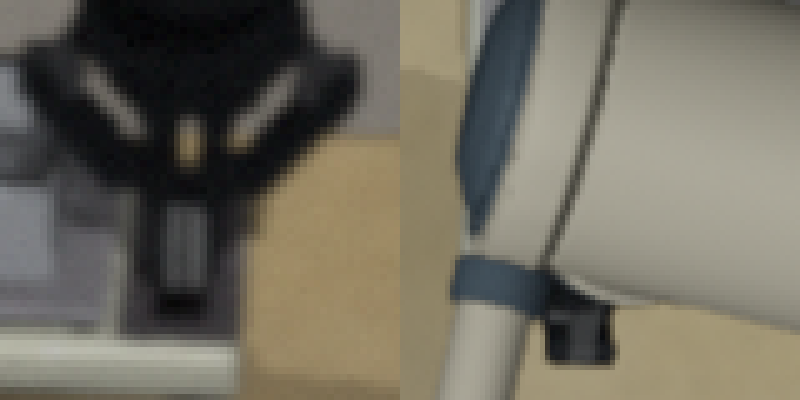

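Call:
servo_tool:
  commands:
    - [0,0,0.01,0,-1]
    - [0,0,0.01,0,-1]
    - [0,0,0.01,0,-1]
    - [0,0,0,0,-1]
    - [0,0,0,0,-1]
    - [0,0,0,0,-1]
    - [0,0,0,0,-1]
    - [0,0,0,0,-1]
    - [0,0,0,0,-1]
    - [0,0,0,0,-1]

```text
time: 26.8
eef_pos: [0.4996, -0.097, 0.0121]
eef_rot: [3.142, 0.0, 1.512]
wrist_force: [0.0, -0.1, 0.0]
width: 0.0002
grip_force: 0.0
```

Call:
servo_tool:
  commands:
    - [0,0,0.01,0,-1]
    - [0,0,0.01,0,-1]
    - [0,0,0.01,0,-1]
    - [0,0,0,0,-1]
    - [0,0,0,0,-1]
    - [0,0,0,0,-1]
    - [0,0,0,0,-1]
    - [0,0,0,0,-1]
    - [0,0,0,0,-1]
    - [0,0,0,0,-1]

```text
time: 27.8
eef_pos: [0.4996, -0.0969, 0.0109]
eef_rot: [-3.142, -0.0, 1.512]
wrist_force: [-0.2, 0.1, 0.1]
width: 0.0001
grip_force: 0.0
```

Call:
servo_tool:
  commands:
    - [0,0,0.01,0,-1]
    - [0,0,0.01,0,-1]
    - [0,0,0.01,0,-1]
    - [0,0,0,0,-1]
    - [0,0,0,0,-1]
    - [0,0,0,0,-1]
    - [0,0,0,0,-1]
    - [0,0,0,0,-1]
    - [0,0,0,0,-1]
    - [0,0,0,0,-1]

```text
time: 28.8
eef_pos: [0.4996, -0.0969, 0.0097]
eef_rot: [-3.142, 0.0, 1.512]
wrist_force: [-0.5, 0.0, 0.6]
width: -0.0001
grip_force: 0.0
```

Call:
servo_tool:
  commands:
    - [0,0,0.01,0,-1]
    - [0,0,0.01,0,-1]
    - [0,0,0.01,0,-1]
    - [0,0,0,0,-1]
    - [0,0,0,0,-1]
    - [0,0,0,0,-1]
    - [0,0,0,0,-1]
    - [0,0,0,0,-1]
    - [0,0,0,0,-1]
    - [0,0,0,0,-1]

```text
time: 29.8
eef_pos: [0.4996, -0.097, 0.0085]
eef_rot: [-3.142, 0.0, 1.512]
wrist_force: [-0.2, 0.1, 0.5]
width: 0.0002
grip_force: 0.0
```

Run:
```python
from h import *
im=r.capture("side")[:,:,::-1]; s=r.read_state()
print(im[150:172,267,1].tolist(), s["wrist_force"])
for y in(-.08,-.097,-.114): print(y,proj("side",[[.5,y,.0335],[.5,y,.03]]).round(1).tolist())
```

```text
[15, 21, 39, 56, 66, 67, 62, 63, 60, 60, 63, 62, 62, 58, 52, 26, 17, 31, 40, 56, 82, 131] [ 0.56890398 -0.3438516   0.5357961 ]
-0.08 [[266.7, 167.2], [266.7, 168.4]]
-0.097 [[266.7, 163.5], [266.7, 164.6]]
-0.114 [[266.7, 159.8], [266.7, 161.0]]
```

Call:
servo_tool:
  commands:
    - [0,0,0.01,0,-1]
    - [0,0,0.01,0,-1]
    - [0,0,0.01,0,-1]
    - [0,0,0,0,-1]
    - [0,0,0,0,-1]
    - [0,0,0,0,-1]
    - [0,0,0,0,-1]
    - [0,0,0,0,-1]
    - [0,0,0,0,-1]
    - [0,0,0,0,-1]

```text
time: 30.85
eef_pos: [0.4997, -0.0969, 0.0074]
eef_rot: [3.141, 0.0, 1.512]
wrist_force: [-1.9, 1.0, 4.9]
width: -0.0002
grip_force: 2.5
```

Call:
servo_tool:
  commands:
    - [0,0,0.01,0,-1]
    - [0,0,0,0,-1]
    - [0,0,0,0,-1]
    - [0,0,0,0,-1]
    - [0,0,0,0,-1]
    - [0,0,0,0,-1]
    - [0,0,0,0,-1]
    - [0,0,0,0,-1]
    - [0,0,0,0,-1]
    - [0,0,0,0,-1]

```text
time: 31.85
eef_pos: [0.4997, -0.0969, 0.0072]
eef_rot: [3.141, 0.0, 1.512]
wrist_force: [-1.7, 1.0, 5.0]
width: -0.0002
grip_force: 3.1
```

Call:
servo_tool:
  commands:
    - [0,0,0,0,-1]
    - [0,0,0,0,-1]
    - [0,0,0,0,-1]
    - [0,0,-0.1,0,-1]
    - [0,0,-0.6,0,-1]
    - [0,0,-0.8,0,-1]
    - [0,0,-0.8,0,-1]
    - [0,0,-0.8,0,-1]
    - [0,0,-0.6,0,-1]
    - [0,0,0,0,-1]

```text
time: 32.85
eef_pos: [0.5014, -0.0974, 0.1588]
eef_rot: [3.135, 0.001, 1.512]
wrist_force: [0.4, 0.2, -0.1]
width: -0.0
grip_force: 0.0
```

```bash
python3 d.py 577 0 40 3.1416
cat > look.py <<'E'
from h import *
snap()
for c in("collar","fitting"):
    for cam in("top","side"):
        print(c,cam,[(round(d["score"],2),p2w(cam,*d["bbox"][:2],.005 if c=="collar" else .010)[:2].round(3).tolist(),np.array(d["bbox"][2:]).round().tolist()) for d in masks(cam,c) if d["score"]>.15])
E
python3 look.py
```

```text
t 32.85 pos [501.4 -97.4 158.8] yaw 1.512 F [ 0.4  0.2 -0.1] w -0.0 grip 0.0
units tx 1.891 ty -2.434 tz 2.970  spin 0.963 (turn first)
collar top [(0.58, [0.463, 0.11], [8.0, 12.0]), (0.43, [0.565, 0.061], [16.0, 12.0])]
collar side [(0.65, [0.466, 0.106], [12.0, 12.0]), (0.61, [0.568, 0.062], [8.0, 6.0])]
fitting top [(0.6, [0.497, 0.041], [11.0, 4.0]), (0.52, [0.576, 0.002], [12.0, 9.0])]
fitting side [(0.58, [0.573, 0.008], [6.0, 11.0]), (0.48, [0.496, 0.053], [10.0, 8.0]), (0.19, [0.585, -0.226], [30.0, 41.0])]
```

Call:
servo_tool:
  commands:
    - [0,0,0,0.095,-1]
    - [0,0,0,0.095,-1]
    - [0,0,0,0.095,-1]
    - [0,0,0,0.095,-1]
    - [0,0,0,0.095,-1]
    - [0,0,0,0.095,-1]
    - [0,0,0,0.095,-1]
    - [0,0,0,0.095,-1]
    - [0,0,0,0.095,-1]
    - [0,0,0,0.095,-1]

```text
time: 34.15
eef_pos: [0.4991, -0.0968, 0.1535]
eef_rot: [-3.141, 0.002, 0.014]
wrist_force: [0.9, 0.0, -1.0]
width: -0.0001
grip_force: 0.0
```

Call:
servo_tool:
  commands:
    - [0,0,0,0.05,-1]
    - [-0.02,0,0.6,0,-1]
    - [0,0,0.6,0,-1]
    - [0,0,0.6,0,-1]
    - [0,0,0.6,0,-1]
    - [0,0,0.6,0,-1]
    - [0,0,0.4,0,-1]
    - [0,0,0.1,0,-1]
    - [0,0,0,0,-1]
    - [0,0,0,0,-1]

```text
time: 35.15
eef_pos: [0.4996, -0.0971, 0.0161]
eef_rot: [3.141, -0.002, -0.059]
wrist_force: [-0.1, 0.4, 0.0]
width: 0.0002
grip_force: 0.0
```

```bash
python3 d.py 499 -97 9.5 -0.058
python3 - <<'E'
from h import *
snap(("side",)); print(fit("tin",.577,-.135,-.058,z=.044,cams=("side",),rad=30))
E
```

```text
t 35.15 pos [499.6 -97.1  16.1] yaw -0.059 F [-0.1  0.4  0. ] w 0.2 grip 0.0
units tx -0.014 ty -0.001 tz 0.165  spin -0.000 (turn first)
([np.float64(577.8), np.float64(-135.1), -0.043], np.float64(0.061), ['side'])
```

Call:
servo_tool:
  commands:
    - [0,0,0.05,0,-1]
    - [0,0,0.05,0,-1]
    - [0,0,0.04,0,-1]
    - [0,0,0.02,0,-1]
    - [0,0,0.02,0,-1]
    - [0,0,0.02,0,-1]
    - [0,0,0,0,-1]
    - [0,0,0,0,-1]
    - [0,0,0,0,-1]
    - [0,0,0,0,-1]

```text
time: 36.25
eef_pos: [0.4987, -0.0969, 0.0073]
eef_rot: [3.142, 0.0, -0.059]
wrist_force: [-3.5, 1.0, 4.9]
width: 0.0001
grip_force: 2.8
```

Call:
servo_tool:
  commands:
    - [0,0,0.01,0,-1]
    - [0,0,0.01,0,-1]
    - [0,0,0,0,-1]
    - [0,0,0,0,-1]
    - [0,0,0,0,-1]
    - [0,0,0,0,-1]
    - [0,0,0,0,-1]
    - [0,0,0,0,-1]
    - [0,0,0,0,-1]
    - [0,0,0,0,-1]

```text
time: 37.25
eef_pos: [0.4988, -0.0969, 0.007]
eef_rot: [3.142, 0.0, -0.059]
wrist_force: [-4.3, 0.8, 7.1]
width: -0.0002
grip_force: 3.9
```

```bash
python3 d.py 499 -97 9.5 -0.058
python3 - <<'E'
from h import *
im=r.capture("side")[:,:,::-1]; s=r.read_state()
print([r.read_state()["moment"].round(2) for _ in range(1)])
cv2.imwrite("pics/m6.png",cv2.resize(im[110:180,225:305],None,fx=7,fy=7,interpolation=cv2.INTER_NEAREST))
E
```

```text
t 37.25 pos [498.8 -96.9   7. ] yaw -0.059 F [-4.3  0.8  7.1] w -0.2 grip 3.9
units tx 0.006 ty 0.003 tz -0.064  spin -0.000 (turn first)
[array([0.22, 0.81, 0.04])]
```

View pics/m6.png

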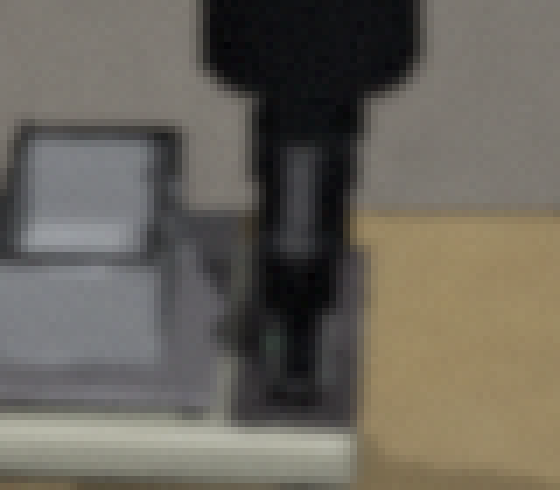

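Call:
servo_tool:
  commands:
    - [0,0,-0.1,0,-1]
    - [0,0,-0.7,0,-1]
    - [0,0,-0.8,0,-1]
    - [0,0,-0.8,0,-1]
    - [0,0,-0.8,0,0.3]
    - [0,-1,0,0,0.3]
    - [0,-1,0,0,0.3]
    - [0,-1,0,0,0.3]
    - [0,0,0,0,0.3]
    - [0,0,0,0,0.3]

```text
time: 38.3
eef_pos: [0.5059, 0.0236, 0.1338]
eef_rot: [3.141, -0.0, -0.057]
wrist_force: [0.1, -0.6, -0.0]
width: 0.0556
grip_force: 0.0
```

```bash
python3 look.py; python3 d.py 577 1 20 -0.059
python3 - <<'E'
from h import *
im=r.capture("side")[:,:,::-1]; b=r.capture("top")[:,:,::-1]
cv2.imwrite("pics/m7.png",np.vstack([cv2.resize(b[130:290,130:370],None,fx=2,fy=2,interpolation=cv2.INTER_CUBIC),cv2.resize(im[160:300,160:400],None,fx=2,fy=2,interpolation=cv2.INTER_CUBIC)]))
E
```

```text
collar top [(0.47, [0.418, 0.004], [12.0, 11.0])]
collar side [(0.62, [0.464, 0.109], [12.0, 7.0])]
fitting top [(0.56, [0.718, -0.18], [43.0, 29.0])]
fitting side []
t 38.6 pos [505.9  21.9 134. ] yaw -0.06 F [-0.1 -0.6  0.4] w 56.1 grip 0.0
units tx 1.805 ty 0.417 tz 2.850  spin -0.001 (turn first)
```

View pics/m7.png

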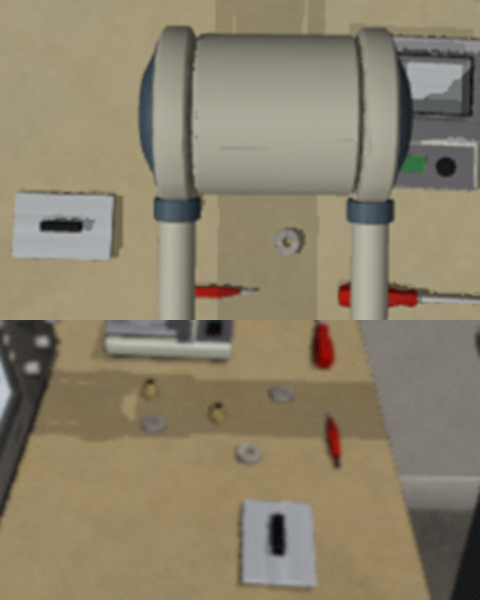

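Call:
servo_tool:
  commands:
    - [0.6,0.14,0,0,0.2]
    - [0.6,0.14,0,0,0.2]
    - [0.6,0.14,0,0,0.2]
    - [0,0,0.7,0,0.2]
    - [0,0,0.8,0,0.2]
    - [0,0,0.8,0,0.2]
    - [0,0,0.8,0,0.2]
    - [0,0,0.1,0,0.2]
    - [0,0,0,0,0.2]
    - [0,0,0,0,0.2]

```text
time: 39.7
eef_pos: [0.5781, 0.0017, 0.0083]
eef_rot: [-3.142, -0.003, -0.059]
wrist_force: [-0.9, 0.3, 0.2]
width: 0.0511
grip_force: 0.0
```

```bash
python3 d.py 577 1 -12 -0.059
python3 - <<'E'
from h import *
im=r.capture("side")[:,:,::-1]
for z in(0,.006,.02,.032): print(z,proj("side",[[.577,.001,z]])[0].round(1))
cv2.imwrite("pics/m8.png",cv2.resize(im[160:230,200:280],None,fx=7,fy=7,interpolation=cv2.INTER_CUBIC))
E
```

```text
t 39.7 pos [578.1   1.7   8.3] yaw -0.059 F [-0.9  0.3  0.2] w 51.1 grip 0.0
units tx -0.025 ty 0.019 tz 0.509  spin 0.000 (turn first)
0 [234.4 197.4]
0.006 [234.3 195.4]
0.02 [234.1 190.7]
0.032 [234.  186.6]
```

View pics/m8.png

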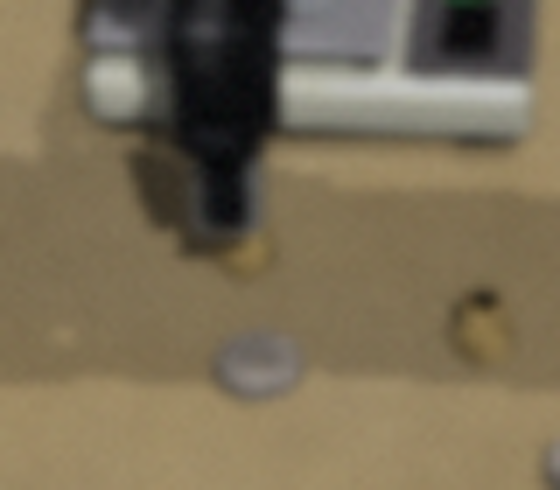

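Call:
servo_tool:
  commands:
    - [-0.04,0.02,0.15,0,0.2]
    - [0,0,0.15,0,0.2]
    - [0,0,0.1,0,0.2]
    - [0,0,0.1,0,0.2]
    - [0,0,0,0,0.2]
    - [0,0,0,0,-1]
    - [0,0,0,0,-1]
    - [0,0,0,0,-1]
    - [0,0,0,0,-1]
    - [0,0,0,0,-1]

```text
time: 40.75
eef_pos: [0.5755, 0.0012, -0.0134]
eef_rot: [-3.142, -0.001, -0.059]
wrist_force: [-0.7, -0.3, 1.8]
width: 0.0114
grip_force: 58.6
```

```bash
python3 d.py 577 1 -12 -0.059
python3 - <<'E'
from h import *
print(proj("side",[[.5765,.001,.01],[.5765,.03,.03]]).round(1).tolist())
E
```

```text
t 40.75 pos [575.5   1.2 -13.4] yaw -0.059 F [-0.7 -0.3  1.8] w 11.4 grip 58.6
units tx 0.038 ty 0.003 tz -0.035  spin 0.000 (turn first)
[[234.5, 194.1], [233.5, 194.8]]
```

Call:
servo_tool:
  commands:
    - [0,0,-0.2,0,-1]
    - [0,0,-0.7,0,-1]
    - [0,0,-0.7,0,-1]
    - [0,0,-0.7,0,-1]
    - [0,0,-0.7,0,-1]
    - [0.15,0.97,0,0,-1]
    - [0.15,0.97,0,0,-1]
    - [0.15,0.97,0,0,-1]
    - [0.15,0.96,0,0,-1]
    - [0,0,0,0,-1]

```text
time: 41.75
eef_pos: [0.5895, -0.1593, 0.106]
eef_rot: [3.14, 0.0, -0.064]
wrist_force: [-0.1, 1.4, -0.6]
width: 0.0114
grip_force: 58.7
```

```bash
python3 d.py 590.3 -154.8 35 -0.058; python3 look.py
```

```text
t 41.75 pos [ 589.5 -159.3  106. ] yaw -0.064 F [-0.1  1.4 -0.6] w 11.4 grip 58.7
units tx 0.012 ty -0.114 tz 1.775  spin -0.004 (turn first)
collar top [(0.43, [0.42, 0.006], [11.0, 10.0])]
collar side [(0.6, [0.421, -0.005], [8.0, 8.0]), (0.4, [0.569, 0.061], [10.0, 11.0])]
fitting top [(0.47, [0.501, 0.038], [11.0, 6.0])]
fitting side [(0.67, [0.499, 0.051], [9.0, 6.0]), (0.36, [0.556, -0.322], [5.0, 1.0])]
```

Call:
servo_tool:
  commands:
    - [0,0,0,0,-1]
    - [0,0,0,0,-1]
    - [0,0,0.45,0,-1]
    - [0,0,0.45,0,-1]
    - [0,0,0.45,0,-1]
    - [0,0,0.3,0,-1]
    - [0,0,0.12,0,-1]
    - [0,0,0,0,-1]
    - [0,0,0,0,-1]
    - [0,0,0,0,-1]

```text
time: 43.05
eef_pos: [0.5906, -0.1549, 0.0364]
eef_rot: [3.141, -0.002, -0.059]
wrist_force: [0.1, -0.3, -0.8]
width: 0.0113
grip_force: 58.7
```

Call:
servo_tool:
  commands:
    - [0,0,0,0,-0.5]
    - [0,0,0,0,-0.5]
    - [0,0,0,0,-0.5]
    - [0,0,0,0,-0.5]
    - [0,0,-0.2,0,-0.5]
    - [0,0,-0.5,0,-0.5]
    - [0,0,-0.7,0,-0.5]
    - [0,0,-0.7,0,-0.5]
    - [0,0,0,0,-0.5]
    - [0,0,0,0,-0.5]

```text
time: 44.05
eef_pos: [0.5905, -0.1549, 0.1205]
eef_rot: [3.141, -0.002, -0.059]
wrist_force: [-0.4, -0.6, -0.7]
width: 0.0214
grip_force: 0.0
```

```bash
python3 d.py 498 45.3 120 -0.059
```

```text
t 44.05 pos [ 590.5 -154.9  120.5] yaw -0.059 F [-0.4 -0.6 -0.7] w 21.4 grip 0.0
units tx -2.605 ty -4.860 tz 0.014  spin 0.000 (turn first)
```

Call:
servo_tool:
  commands:
    - [-0.436,-0.81,0,0,0.2]
    - [-0.436,-0.81,0,0,0.2]
    - [-0.436,-0.81,0,0,0.2]
    - [-0.436,-0.81,0,0,0.2]
    - [-0.436,-0.81,0,0,0.2]
    - [-0.436,-0.81,0,0,0.2]
    - [0,0,0.6,0,0.2]
    - [0,0,0.6,0,0.2]
    - [0,0,0,0,0.2]
    - [0,0,0,0,0.2]

```text
time: 45.05
eef_pos: [0.4961, 0.0454, 0.0703]
eef_rot: [3.141, 0.003, -0.059]
wrist_force: [0.4, -0.0, 0.8]
width: 0.0513
grip_force: 0.0
```

```bash
python3 look.py; python3 d.py 497.2 45.4 -12 -0.059
python3 - <<'E'
from h import *
snap()
print(fit("fitting",.497,.045),fit("fitting",.59,-.155,z=.047))
E
```

```text
collar top [(0.64, [0.419, 0.004], [13.0, 9.0])]
collar side [(0.63, [0.468, 0.11], [11.0, 10.0]), (0.48, [0.422, 0.003], [9.0, 15.0]), (0.32, [0.587, -0.236], [31.0, 40.0]), (0.26, [0.355, -0.131], [12.0, 42.0])]
fitting top []
fitting side [(0.46, [0.597, -0.241], [8.0, 6.0])]
t 45.35 pos [497.5  45.3  72.3] yaw -0.059 F [-0.9  0.1 -0.7] w 51.2 grip 0.0
units tx -0.009 ty -0.002 tz 2.108  spin -0.000 (turn first)
None ([np.float64(591.0), np.float64(-155.1), 0.0], np.float64(0.294), ['top', 'side'])
```

Call:
servo_tool:
  commands:
    - [-0.01,0,0.5,0,0.2]
    - [0,0,0.5,0,0.2]
    - [0,0,0.5,0,0.2]
    - [0,0,0.4,0,0.2]
    - [0,0,0.2,0,0.2]
    - [0,0,0,0,-1]
    - [0,0,0,0,-1]
    - [0,0,0,0,-1]
    - [0,0,0,0,-1]
    - [0,0,0,0,-1]

```text
time: 46.55
eef_pos: [0.4975, 0.0455, -0.0114]
eef_rot: [-3.141, -0.002, -0.059]
wrist_force: [-0.0, -0.7, 4.1]
width: 0.0111
grip_force: 58.7
```

Call:
servo_tool:
  commands:
    - [0,0,0,0,-1]
    - [0,0,-0.2,0,-1]
    - [0,0,-0.7,0,-1]
    - [0,0,-0.7,0,-1]
    - [0,0,-0.7,0,-1]
    - [0,0,-0.7,0,-1]
    - [0,0,0,0,-1]
    - [0,0,0,0,-1]
    - [0,0,0,0,-1]
    - [0,0,0,0,-1]

```text
time: 47.55
eef_pos: [0.4956, 0.0455, 0.1055]
eef_rot: [3.141, 0.003, -0.059]
wrist_force: [-0.2, 0.4, -0.5]
width: 0.0106
grip_force: 58.6
```

```bash
python3 d.py 562.3 -153.2 35 -0.059
```

```text
t 47.55 pos [495.6  45.5 105.5] yaw -0.059 F [-0.2  0.4 -0.5] w 10.6 grip 58.6
units tx 1.956 ty 4.860 tz 1.763  spin 0.000 (turn first)
```

Call:
servo_tool:
  commands:
    - [0.32,0.81,0,0,-1]
    - [0.32,0.81,0,0,-1]
    - [0.32,0.81,0,0,-1]
    - [0.32,0.81,0,0,-1]
    - [0.32,0.81,0,0,-1]
    - [0.32,0.81,0,0,-1]
    - [0,0,0,0,-1]
    - [0,0,0,0,-1]
    - [0,0,0,0,-1]
    - [0,0,0,0,-1]

```text
time: 48.55
eef_pos: [0.5616, -0.1519, 0.1071]
eef_rot: [-3.141, 0.0, -0.057]
wrist_force: [0.2, 1.4, -0.7]
width: 0.0109
grip_force: 58.7
```

```bash
python3 d.py 562.3 -153.2 35 -0.059
```

```text
t 48.55 pos [ 561.6 -151.9  107.1] yaw -0.057 F [ 0.2  1.4 -0.7] w 10.9 grip 58.7
units tx 0.020 ty 0.031 tz 1.803  spin 0.001 (turn first)
```

Call:
servo_tool:
  commands:
    - [0.02,0.03,0.3,0,-1]
    - [0,0,0.45,0,-1]
    - [0,0,0.45,0,-1]
    - [0,0,0.4,0,-1]
    - [0,0,0.16,0,-1]
    - [0,0,0,0,-1]
    - [0,0,0,0,-1]
    - [0,0,0,0,-0.5]
    - [0,0,0,0,-0.5]
    - [0,0,0,0,-0.5]

```text
time: 49.55
eef_pos: [0.5627, -0.1544, 0.0371]
eef_rot: [3.142, -0.0, -0.059]
wrist_force: [-0.3, -0.8, -0.3]
width: 0.021
grip_force: 0.0
```

Call:
servo_tool:
  commands:
    - [0,0,0,0,-0.5]
    - [0,0,-0.2,0,-0.5]
    - [0,0,-0.5,0,-0.5]
    - [0,0,-0.7,0,-0.5]
    - [0,0,-0.7,0,-0.5]
    - [0,-0.8,0,0,0.2]
    - [0,-0.8,0,0,0.2]
    - [0,-0.8,0,0,0.2]
    - [0,-0.8,0,0,0.2]
    - [0,0,0,0,0.2]

```text
time: 50.55
eef_pos: [0.5703, -0.023, 0.1218]
eef_rot: [-3.14, -0.001, -0.055]
wrist_force: [-0.9, 0.0, -0.3]
width: 0.0512
grip_force: 0.0
```

```bash
python3 look.py; python3 d.py 568 60 120 -0.059
python3 - <<'E'
from h import *
im=snap()
print(fit("collar",.568,.06,cams=("side",)),fit("collar",.465,.107),fit("collar",.42,.002))
cv2.imwrite("pics/m9.png",cv2.resize(im["top"][150:230,290:390][:,:,::-1],None,fx=5,fy=5,interpolation=cv2.INTER_CUBIC))
E
```

```text
collar top [(0.43, [0.417, 0.006], [9.0, 10.0]), (0.43, [0.463, 0.109], [6.0, 11.0])]
collar side [(0.64, [0.566, 0.058], [10.0, 7.0]), (0.5, [0.418, 0.0], [6.0, 10.0])]
fitting top []
fitting side [(0.38, [0.567, -0.233], [4.0, 11.0])]
t 50.85 pos [570.  -27.6 121. ] yaw -0.06 F [ 1.  -1.   0.7] w 51.5 grip 0.0
units tx -0.180 ty -2.184 tz 0.025  spin -0.001 (turn first)
None ([np.float64(463.2), np.float64(108.8), 0.0], np.float64(0.175), ['top', 'side']) ([np.float64(422.7), np.float64(1.4), 0.0], np.float64(0.143), ['side'])
```

View pics/m9.png

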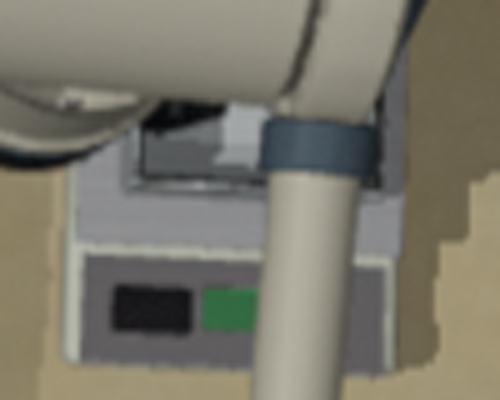

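Call:
servo_tool:
  commands:
    - [-0.06,-0.727,0,0,0.3]
    - [-0.06,-0.727,0,0,0.3]
    - [-0.06,-0.727,0,0,0.3]
    - [0,0,0.6,0,0.3]
    - [0,0,0.7,0,0.3]
    - [0,0,0.7,0,0.3]
    - [0,0,0.7,0,0.3]
    - [0,0,0.4,0,0.3]
    - [0,0,0,0,0.3]
    - [0,0,0,0,0.3]

```text
time: 52.05
eef_pos: [0.5684, 0.0608, -0.0023]
eef_rot: [-3.141, -0.001, -0.059]
wrist_force: [0.1, 0.3, -0.3]
width: 0.0555
grip_force: 0.0
```

```bash
python3 d.py 568 60 -23 -0.059
```

```text
t 52.05 pos [568.4  60.8  -2.3] yaw -0.059 F [ 0.1  0.3 -0.3] w 55.5 grip 0.0
units tx -0.008 ty 0.021 tz 0.517  spin 0.000 (turn first)
```

Call:
servo_tool:
  commands:
    - [0,0.02,0.2,0,0.3]
    - [0,0,0.15,0,0.3]
    - [0,0,0.1,0,0.3]
    - [0,0,0.05,0,0.3]
    - [0,0,0,0,-1]
    - [0,0,0,0,-1]
    - [0,0,0,0,-1]
    - [0,0,0,0,-1]
    - [0,0,0,0,-1]
    - [0,0,0,0,-1]

```text
time: 53.05
eef_pos: [0.5683, 0.0602, -0.0226]
eef_rot: [-3.141, -0.001, -0.059]
wrist_force: [-0.4, 0.3, 3.5]
width: 0.0229
grip_force: 59.1
```

Call:
servo_tool:
  commands:
    - [0,0,-0.2,0,-1]
    - [0,0,-0.7,0,-1]
    - [0,0,-0.7,0,-1]
    - [0,0,-0.7,0,-1]
    - [0,0,-0.7,0,-1]
    - [0.1,0.91,0,0,-1]
    - [0.1,0.91,0,0,-1]
    - [0.1,0.91,0,0,-1]
    - [0.1,0.91,0,0,-1]
    - [0.11,0.91,0,0,-1]

```text
time: 54.05
eef_pos: [0.5773, -0.1241, 0.0971]
eef_rot: [3.142, 0.0, -0.059]
wrist_force: [0.0, -0.2, 0.3]
width: 0.0235
grip_force: 58.7
```

Call:
servo_tool:
  commands:
    - [0,0,0,0,-1]
    - [0,0,0,0,-1]
    - [0,0,0,0,-1]
    - [0,0,0,0,-1]
    - [0,0,0.1,0,-1]
    - [0,0,0.1,0,-1]
    - [0,0,0,0,-1]
    - [0,0,0,0,-1]
    - [0,0,0,0,-1]
    - [0,0,0,0,-1]

```text
time: 55.05
eef_pos: [0.5777, -0.1227, 0.0891]
eef_rot: [3.142, -0.0, -0.059]
wrist_force: [-0.1, -0.5, -0.4]
width: 0.0233
grip_force: 58.8
```

```bash
python3 d.py 578 -123 48 -0.059
```

```text
t 55.05 pos [ 577.7 -122.7   89.1] yaw -0.059 F [-0.1 -0.5 -0.4] w 23.3 grip 58.8
units tx 0.008 ty 0.006 tz 1.027  spin 0.000 (turn first)
```

Call:
servo_tool:
  commands:
    - [0,0,0.3,0,-1]
    - [0,0,0.3,0,-1]
    - [0,0,0.3,0,-1]
    - [0,0,0.12,0,-1]
    - [0,0,0,0,-1]
    - [0,0,0,0,-1]
    - [0,0,0,0,-0.25]
    - [0,0,0,0,-0.25]
    - [0,0,0,0,-0.25]
    - [0,0,0,0,-0.25]

```text
time: 56.05
eef_pos: [0.5778, -0.1228, 0.0484]
eef_rot: [3.141, -0.001, -0.059]
wrist_force: [0.4, 0.5, 0.8]
width: 0.0321
grip_force: 0.0
```

Call:
servo_tool:
  commands:
    - [0,0,-0.2,0,-0.25]
    - [0,0,-0.5,0,-0.25]
    - [0,0,-0.6,0,-0.25]
    - [0,0,-0.6,0,-0.25]
    - [-0.7,-0.9,0,0,0.3]
    - [-0.7,-0.9,0,0,0.3]
    - [-0.7,-0.9,0,0,0.3]
    - [-0.7,-0.9,0,0,0.3]
    - [0,-0.9,0,0,0.3]
    - [0,0,0,0,0.3]

```text
time: 57.05
eef_pos: [0.4759, 0.0671, 0.1252]
eef_rot: [-3.14, -0.002, -0.054]
wrist_force: [0.1, 0.1, -0.6]
width: 0.0559
grip_force: 0.0
```

```bash
python3 look.py; python3 d.py 464 108.5 120 -0.059
python3 - <<'E'
from h import *
im=snap()
print(fit("collar",.465,.107),fit("collar",.42,.002))
print(fit("collar",.578,-.123,z=.047))
E
```

```text
collar top [(0.57, [0.582, -0.129], [10.0, 10.0]), (0.44, [0.366, 0.081], [37.0, 8.0])]
collar side [(0.65, [0.468, 0.108], [17.0, 11.0]), (0.6, [0.441, 0.241], [41.0, 40.0]), (0.46, [0.419, -0.0], [7.0, 12.0])]
fitting top [(0.72, [0.721, -0.181], [43.0, 34.0]), (0.6, [0.594, -0.162], [13.0, 8.0])]
fitting side [(0.4, [0.6, -0.234], [4.0, 7.0])]
t 57.35 pos [476.7  62.5 124.2] yaw -0.06 F [ 0.3 -0.3 -0.4] w 55.0 grip 0.0
units tx -0.384 ty -1.129 tz 0.104  spin -0.001 (turn first)
None None
([np.float64(577.7), np.float64(-123.1), 0.0], np.float64(0.41), ['top'])
```

Call:
servo_tool:
  commands:
    - [-0.18,-0.565,0,0,0.3]
    - [-0.18,-0.565,0,0,0.3]
    - [0,0,0.7,0,0.3]
    - [0,0,0.7,0,0.3]
    - [0,0,0.7,0,0.3]
    - [0,0,0.7,0,0.3]
    - [0,0,0.35,0,0.3]
    - [0,0,0,0,0.3]
    - [0,0,0,0,0.3]
    - [0,0,0,0,0.3]

```text
time: 58.55
eef_pos: [0.4659, 0.1097, 0.0]
eef_rot: [-3.141, -0.003, -0.059]
wrist_force: [0.5, -0.3, 0.5]
width: 0.0557
grip_force: 0.0
```

```bash
python3 d.py 464.5 108.5 -23 -0.059
```

```text
t 58.55 pos [465.9 109.7   0. ] yaw -0.059 F [ 0.5 -0.3  0.5] w 55.7 grip 0.0
units tx -0.034 ty 0.031 tz 0.576  spin 0.000 (turn first)
```

Call:
servo_tool:
  commands:
    - [-0.02,0.03,0.2,0,0.3]
    - [0,0,0.2,0,0.3]
    - [0,0,0.12,0,0.3]
    - [0,0,0.05,0,0.3]
    - [0,0,0,0,-1]
    - [0,0,0,0,-1]
    - [0,0,0,0,-1]
    - [0,0,0,0,-1]
    - [0,0,0,0,-1]
    - [0,0,0,0,-1]

```text
time: 59.55
eef_pos: [0.4642, 0.1084, -0.0242]
eef_rot: [-3.141, -0.001, -0.059]
wrist_force: [-0.1, -0.5, 2.9]
width: 0.0235
grip_force: 59.2
```

Call:
servo_tool:
  commands:
    - [0,0,-0.2,0,-1]
    - [0,0,-0.7,0,-1]
    - [0,0,-0.7,0,-1]
    - [0,0,-0.7,0,-1]
    - [0,0,-0.7,0,-1]
    - [0,0,0,0,-1]
    - [0,0,0,0,-1]
    - [0,0,0,0,-1]
    - [0,0,0,0,-1]
    - [0,0,0,0,-1]

```text
time: 60.55
eef_pos: [0.4632, 0.1083, 0.0941]
eef_rot: [3.141, 0.002, -0.059]
wrist_force: [0.1, 0.0, 0.1]
width: 0.0234
grip_force: 58.9
```

```bash
python3 d.py 578 -123 48 -0.059
```

```text
t 60.55 pos [463.2 108.3  94.1] yaw -0.059 F [0.1 0.  0.1] w 23.4 grip 58.9
units tx 3.207 ty 5.602 tz 1.152  spin 0.000 (turn first)
```

Call:
servo_tool:
  commands:
    - [0.456,0.8,0,0,-1]
    - [0.456,0.8,0,0,-1]
    - [0.456,0.8,0,0,-1]
    - [0.456,0.8,0,0,-1]
    - [0.456,0.8,0,0,-1]
    - [0.456,0.8,0,0,-1]
    - [0.456,0.8,0,0,-1]
    - [0,0,0,0,-1]
    - [0,0,0,0,-1]
    - [0,0,0,0,-1]

```text
time: 61.55
eef_pos: [0.5776, -0.1218, 0.0948]
eef_rot: [-3.141, 0.001, -0.058]
wrist_force: [-0.0, -0.9, -0.2]
width: 0.0236
grip_force: 59.0
```

```bash
python3 d.py 578 -123 48 -0.059
```

```text
t 61.55 pos [ 577.6 -121.8   94.8] yaw -0.058 F [-0.  -0.9 -0.2] w 23.6 grip 59.0
units tx 0.011 ty 0.029 tz 1.171  spin 0.001 (turn first)
```

Call:
servo_tool:
  commands:
    - [0,0.02,0.3,0,-1]
    - [0,0,0.4,0,-1]
    - [0,0,0.35,0,-1]
    - [0,0,0.12,0,-1]
    - [0,0,0,0,-1]
    - [0,0,0,0,-1]
    - [0,0,0,0,-0.25]
    - [0,0,0,0,-0.25]
    - [0,0,0,0,-0.25]
    - [0,0,0,0,-0.25]

```text
time: 62.55
eef_pos: [0.5782, -0.1236, 0.0488]
eef_rot: [3.141, -0.001, -0.059]
wrist_force: [-0.7, 0.4, 0.1]
width: 0.0322
grip_force: 0.0
```

Call:
servo_tool:
  commands:
    - [0,0,-0.2,0,-0.25]
    - [0,0,-0.5,0,-0.25]
    - [0,0,-0.6,0,-0.25]
    - [0,0,-0.6,0,-0.25]
    - [-0.9,-0.5,0,0,0.3]
    - [-0.9,-0.5,0,0,0.3]
    - [-0.7,-0.5,0,0,0.3]
    - [-0.6,-0.5,0,0,0.3]
    - [-0.5,-0.4,0,0,0.3]
    - [0,0,0,0,0.3]

```text
time: 63.55
eef_pos: [0.4388, -0.0177, 0.1258]
eef_rot: [-3.141, -0.002, -0.057]
wrist_force: [0.3, -1.2, 0.0]
width: 0.0557
grip_force: 0.0
```

```bash
python3 look.py; python3 d.py 421.5 1.5 120 -0.059
python3 - <<'E'
from h import *
im=snap()
print(fit("collar",.422,.0015))
E
```

```text
collar top [(0.7, [0.585, -0.132], [10.0, 16.0])]
collar side [(0.39, [0.422, 0.004], [12.0, 10.0])]
fitting top [(0.45, [0.566, -0.167], [6.0, 6.0])]
fitting side []
t 63.85 pos [440.4 -19.8 124.5] yaw -0.06 F [-0.1 -0.  -0. ] w 55.3 grip 0.0
units tx -0.503 ty -0.504 tz 0.112  spin -0.000 (turn first)
([np.float64(422.0), np.float64(-0.4), 0.0], np.float64(0.056), ['side'])
```

Call:
servo_tool:
  commands:
    - [-0.25,-0.25,0,0,0.3]
    - [-0.25,-0.24,0,0,0.3]
    - [0,0,0.7,0,0.3]
    - [0,0,0.7,0,0.3]
    - [0,0,0.7,0,0.3]
    - [0,0,0.7,0,0.3]
    - [0,0,0.35,0,0.3]
    - [0,0,0,0,0.3]
    - [0,0,0,0,0.3]
    - [0,0,0,0,0.3]

```text
time: 65.05
eef_pos: [0.4223, 0.0015, 0.0004]
eef_rot: [3.142, -0.003, -0.059]
wrist_force: [0.2, 0.3, 0.2]
width: 0.0554
grip_force: 0.0
```

```bash
python3 d.py 421.5 0.8 -23 -0.059
```

```text
t 65.05 pos [4.223e+02 1.500e+00 4.000e-01] yaw -0.059 F [0.2 0.3 0.2] w 55.4 grip 0.0
units tx -0.019 ty 0.020 tz 0.585  spin 0.000 (turn first)
```

Call:
servo_tool:
  commands:
    - [-0.02,0.01,0.2,0,0.3]
    - [0,0,0.2,0,0.3]
    - [0,0,0.13,0,0.3]
    - [0,0,0.05,0,0.3]
    - [0,0,0,0,-1]
    - [0,0,0,0,-1]
    - [0,0,0,0,-1]
    - [0,0,0,0,-1]
    - [0,0,0,0,-1]
    - [0,0,0,0,-1]

```text
time: 66.05
eef_pos: [0.4207, 0.0011, -0.0243]
eef_rot: [3.142, -0.001, -0.059]
wrist_force: [0.4, 1.1, 2.9]
width: 0.0235
grip_force: 59.2
```

Call:
servo_tool:
  commands:
    - [0,0,-0.2,0,-1]
    - [0,0,-0.7,0,-1]
    - [0,0,-0.7,0,-1]
    - [0,0,-0.7,0,-1]
    - [0,0,-0.7,0,-1]
    - [0,0,0,0,-1]
    - [0,0,0,0,-1]
    - [0,0,0,0,-1]
    - [0,0,0,0,-1]
    - [0,0,0,0,-1]

```text
time: 67.05
eef_pos: [0.4197, 0.0012, 0.0942]
eef_rot: [-3.142, 0.002, -0.059]
wrist_force: [0.0, -0.1, -0.1]
width: 0.0241
grip_force: 59.0
```

```bash
python3 d.py 578 -123 52 -0.059
```

```text
t 67.05 pos [419.7   1.2  94.2] yaw -0.059 F [ 0.  -0.1 -0.1] w 24.1 grip 59.0
units tx 4.134 ty 2.866 tz 1.054  spin 0.000 (turn first)
```

Call:
servo_tool:
  commands:
    - [0.685,0.478,0,0,-1]
    - [0.685,0.478,0,0,-1]
    - [0.685,0.478,0,0,-1]
    - [0.685,0.478,0,0,-1]
    - [0.685,0.478,0,0,-1]
    - [0.685,0.478,0,0,-1]
    - [0,0,0,0,-1]
    - [0,0,0,0,-1]
    - [0,0,0,0,-1]
    - [0,0,0,0,-1]

```text
time: 68.05
eef_pos: [0.5772, -0.1223, 0.0956]
eef_rot: [-3.142, -0.0, -0.058]
wrist_force: [0.3, 0.2, 0.7]
width: 0.0239
grip_force: 59.0
```

```bash
python3 d.py 578 -123 52 -0.059
```

```text
t 68.05 pos [ 577.2 -122.3   95.6] yaw -0.058 F [0.3 0.2 0.7] w 23.9 grip 59.0
units tx 0.021 ty 0.016 tz 1.091  spin 0.001 (turn first)
```

Call:
servo_tool:
  commands:
    - [0.02,0.016,0.3,0,-1]
    - [0,0,0.4,0,-1]
    - [0,0,0.25,0,-1]
    - [0,0,0.1,0,-1]
    - [0,0,0,0,-1]
    - [0,0,0,0,-1]
    - [0,0,0,0,-0.25]
    - [0,0,0,0,-0.25]
    - [0,0,0,0,-0.25]
    - [0,0,0,0,-0.25]

```text
time: 69.05
eef_pos: [0.5786, -0.1238, 0.0536]
eef_rot: [3.141, -0.001, -0.059]
wrist_force: [-1.6, 0.4, 0.1]
width: 0.0323
grip_force: 0.0
```

Call:
servo_tool:
  commands:
    - [0,0,-0.2,0,-0.25]
    - [0,0,-0.5,0,-0.25]
    - [0,0,-0.6,0,-0.25]
    - [0,0,-0.6,0,-0.25]
    - [0,-1,0,0,-1]
    - [0,-1,0,0,-1]
    - [0,-1,0,0,-1]
    - [0,-1,0,0,-1]
    - [0,-1,0,0,-1]
    - [0,-1,0,0,-1]

```text
time: 70.05
eef_pos: [0.5926, 0.1175, 0.1302]
eef_rot: [-3.141, -0.001, -0.059]
wrist_force: [0.5, 0.3, -0.5]
width: 0.0004
grip_force: 0.0
```

```bash
python3 d.py 496.5 -165 20 -0.059
python3 - <<'E'
from h import *
im=snap()
print(fit("tin",.577,-.135,-.058,z=.044),fit("lid",.44,.238,-.044))
cv2.imwrite("pics/m10.png",cv2.resize(im["top"][140:235,300:390][:,:,::-1],None,fx=6,fy=6,interpolation=cv2.INTER_CUBIC))
E
```

```text
t 70.05 pos [592.6 117.5 130.2] yaw -0.059 F [ 0.5  0.3 -0.5] w 0.4 grip 0.0
units tx -1.981 ty 7.192 tz 2.755  spin 0.000 (turn first)
([np.float64(576.2), np.float64(-134.4), -0.027], np.float64(0.334), ['top', 'side']) ([np.float64(440.7), np.float64(237.5), -0.035], np.float64(0.332), ['top', 'side'])
```

View pics/m10.png

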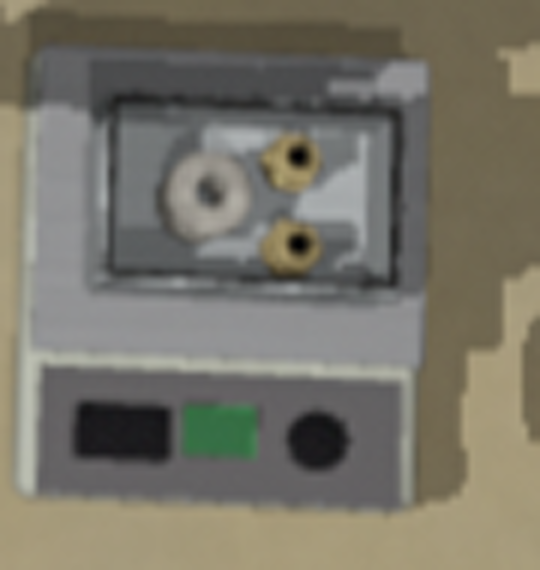

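Call:
servo_tool:
  commands:
    - [-0.248,0.9,0,0,-1]
    - [-0.248,0.9,0,0,-1]
    - [-0.248,0.9,0,0,-1]
    - [-0.248,0.9,0,0,-1]
    - [-0.248,0.9,0,0,-1]
    - [-0.248,0.9,0,0,-1]
    - [-0.248,0.9,0,0,-1]
    - [-0.248,0.9,0,0,-1]
    - [0,0,0,0,-1]
    - [0,0,0,0,-1]

```text
time: 71.35
eef_pos: [0.4958, -0.1685, 0.1296]
eef_rot: [-3.141, -0.0, -0.063]
wrist_force: [0.2, 0.1, -0.5]
width: -0.0003
grip_force: 0.0
```

Call:
servo_tool:
  commands:
    - [0,0,0.6,0,-1]
    - [0,0,0.7,0,-1]
    - [0,0,0.7,0,-1]
    - [0,0,0.5,0,-1]
    - [0,0,0.3,0,-1]
    - [0,0,0.1,0,-1]
    - [0,0,0,0,-1]
    - [0,0,0,0,-1]
    - [0,0,0,0,-1]
    - [0,0,0,0,-1]

```text
time: 72.35
eef_pos: [0.497, -0.1672, 0.0144]
eef_rot: [3.141, -0.002, -0.059]
wrist_force: [0.4, 0.5, 0.2]
width: -0.0004
grip_force: 0.0
```

```bash
python3 d.py 496.3 -165 8.5 -0.059
```

```text
t 72.35 pos [ 497.  -167.2   14.4] yaw -0.059 F [0.4 0.5 0.2] w -0.4 grip 0.0
units tx -0.021 ty -0.055 tz 0.146  spin 0.000 (turn first)
```

Call:
servo_tool:
  commands:
    - [-0.02,-0.05,0.05,0,-1]
    - [0,0,0.05,0,-1]
    - [0,0,0.02,0,-1]
    - [0,0,0.02,0,-1]
    - [0,0,0.02,0,-1]
    - [0,0,0,0,-1]
    - [0,0,0,0,-1]
    - [0,0,0,0,-1]
    - [0,0,0,0,-1]
    - [0,0,0,0,-1]

```text
time: 73.35
eef_pos: [0.4955, -0.1648, 0.0074]
eef_rot: [-3.141, 0.0, -0.059]
wrist_force: [-2.6, 1.0, 5.0]
width: 0.0002
grip_force: 2.6
```

Call:
servo_tool:
  commands:
    - [0,0,0.01,0,-1]
    - [0,0,0.01,0,-1]
    - [0,0,0,0,-1]
    - [0,0,0,0,-1]
    - [0,0,0,0,-1]
    - [0,0,0,0,-1]
    - [0,0,0,0,-1]
    - [0,0,0,0,-1]
    - [0,0,0,0,-1]
    - [0,0,0,0,-1]

```text
time: 74.35
eef_pos: [0.4956, -0.1648, 0.007]
eef_rot: [-3.141, 0.0, -0.059]
wrist_force: [-4.1, 1.1, 7.5]
width: -0.0001
grip_force: 3.7
```

Call:
servo_tool:
  commands:
    - [0,0,-0.1,0,-1]
    - [0,0,-0.7,0,-1]
    - [0,0,-0.8,0,-1]
    - [0,0,-0.8,0,-1]
    - [0,0,-0.8,0,-1]
    - [0,0,0,-0.095,-1]
    - [0,0,0,-0.095,-1]
    - [0,0,0,-0.095,-1]
    - [0,0,0,-0.095,-1]
    - [0,0,0,-0.095,-1]

```text
time: 75.35
eef_pos: [0.4958, -0.1651, 0.1338]
eef_rot: [3.141, 0.0, 0.693]
wrist_force: [-0.1, -0.4, -1.0]
width: -0.0001
grip_force: 0.0
```

Call:
servo_tool:
  commands:
    - [0,0,0,-0.095,-0.2]
    - [0,0,0,-0.095,-0.2]
    - [0,0,0,-0.095,-0.2]
    - [0,0,0,-0.095,-0.2]
    - [0,0,0,-0.095,-0.2]
    - [0,0,0,-0.06,-0.2]
    - [0,0,0,0,-0.2]
    - [0,0,0,0,-0.2]
    - [0,0,0,0,-0.2]
    - [0,0,0,0,-0.2]

```text
time: 76.35
eef_pos: [0.4957, -0.1649, 0.1341]
eef_rot: [3.142, -0.0, 1.527]
wrist_force: [-1.0, -0.4, 0.3]
width: 0.0342
grip_force: 0.0
```

```bash
python3 - <<'E'
from h import *
snap()
for c in("top","side"): print([(round(d["score"],2),np.array(d["bbox"]).round(0).tolist()) for d in masks(c,"lid")],fit("lid",.44,.238,-.044,cams=(c,)))
E
python3 d.py 440.3 238 120 1.53
```

```text
[(0.87, [161.0, 245.0, 54.0, 30.0])] ([np.float64(440.2), np.float64(239.3), -0.052], np.float64(0.029), ['top'])
[(0.65, [300.0, 272.0, 41.0, 43.0])] ([np.float64(440.2), np.float64(237.1), -0.008], np.float64(0.058), ['side'])
t 76.55 pos [ 495.7 -164.9  134.1] yaw 1.527 F [-0.8 -0.4  0.5] w 34.2 grip 0.0
units tx 10.008 ty -1.795 tz 0.352  spin -0.002 (turn first)
```

Call:
servo_tool:
  commands:
    - [0.91,-0.163,0,0,-0.2]
    - [0.91,-0.163,0,0,-0.2]
    - [0.91,-0.163,0,0,-0.2]
    - [0.91,-0.163,0,0,-0.2]
    - [0.91,-0.163,0,0,-0.2]
    - [0.91,-0.163,0,0,-0.2]
    - [0.91,-0.163,0,0,-0.2]
    - [0.91,-0.163,0,0,-0.2]
    - [0.91,-0.163,0,0,-0.2]
    - [0.91,-0.163,0,0,-0.2]

```text
time: 77.55
eef_pos: [0.4459, 0.203, 0.1343]
eef_rot: [3.141, -0.0, 1.528]
wrist_force: [0.5, 0.3, -0.3]
width: 0.034
grip_force: 0.0
```

Call:
servo_tool:
  commands:
    - [0.91,-0.163,0,0,-0.2]
    - [0,0,0.6,0,-0.2]
    - [0,0,0.7,0,-0.2]
    - [0,0,0.7,0,-0.2]
    - [0,0,0.7,0,-0.2]
    - [0,0,0.3,0,-0.2]
    - [0,0,0,0,-0.2]
    - [0,0,0,0,-0.2]
    - [0,0,0,0,-0.2]
    - [0,0,0,0,-0.2]

```text
time: 78.55
eef_pos: [0.4423, 0.2386, 0.0158]
eef_rot: [3.139, -0.001, 1.528]
wrist_force: [0.9, -0.9, 0.1]
width: 0.0341
grip_force: 0.0
```

```bash
python3 d.py 440.2 238 -11.5 1.526
```

```text
t 78.55 pos [442.3 238.6  15.8] yaw 1.528 F [ 0.9 -0.9  0.1] w 34.1 grip 0.0
units tx -0.017 ty -0.051 tz 0.683  spin 0.001 (turn first)
```

Call:
servo_tool:
  commands:
    - [-0.015,-0.03,0.25,0,-0.2]
    - [0,0,0.2,0,-0.2]
    - [0,0,0.15,0,-0.2]
    - [0,0,0.08,0,-0.2]
    - [0,0,0,0,-1]
    - [0,0,0,0,-1]
    - [0,0,0,0,-1]
    - [0,0,0,0,-1]
    - [0,0,0,0,-1]
    - [0,0,0,0,-1]

```text
time: 79.55
eef_pos: [0.44, 0.2376, -0.0131]
eef_rot: [-3.142, -0.0, 1.528]
wrist_force: [-0.7, 1.0, -0.0]
width: 0.0101
grip_force: 61.3
```

Call:
servo_tool:
  commands:
    - [0,0,-0.1,0,-1]
    - [0,0,-0.4,0,-1]
    - [0,0,-0.6,0,-1]
    - [0,0,-0.8,0,-1]
    - [0,0,-0.8,0,-1]
    - [0,0,-0.8,0,-1]
    - [0,0,0,0,-1]
    - [0,0,0,0,-1]
    - [0,0,0,0,-1]
    - [0,0,0,0,-1]

```text
time: 80.55
eef_pos: [0.4393, 0.2372, 0.1251]
eef_rot: [-3.139, 0.001, 1.528]
wrist_force: [0.9, -0.2, -1.0]
width: 0.0101
grip_force: 61.2
```

```bash
python3 d.py 577 -134.8 120 1.513
```

```text
t 80.55 pos [439.3 237.2 125.1] yaw 1.528 F [ 0.9 -0.2 -1. ] w 10.1 grip 61.2
units tx -9.087 ty 3.974 tz 0.127  spin 0.009 (turn first)
```

Call:
servo_tool:
  commands:
    - [0,0,-0.2,0.007,-1]
    - [-0.825,0.361,0,0,-1]
    - [-0.825,0.361,0,0,-1]
    - [-0.825,0.361,0,0,-1]
    - [-0.825,0.361,0,0,-1]
    - [-0.825,0.361,0,0,-1]
    - [-0.825,0.361,0,0,-1]
    - [-0.825,0.361,0,0,-1]
    - [-0.825,0.361,0,0,-1]
    - [-0.825,0.361,0,0,-1]

```text
time: 81.55
eef_pos: [0.554, -0.0674, 0.1349]
eef_rot: [-3.141, -0.0, 1.516]
wrist_force: [1.1, 0.2, -0.5]
width: 0.01
grip_force: 61.2
```

Call:
servo_tool:
  commands:
    - [-0.825,0.361,0,0,-1]
    - [-0.825,0.361,0,0,-1]
    - [0,0,0,0,-1]
    - [0,0,0,0,-1]
    - [0,0,0,0,-1]
    - [0,0,0,0,-1]
    - [0,0,0,0,-1]
    - [0,0,0,0,-1]
    - [0,0,0,0,-1]
    - [0,0,0,0,-1]

```text
time: 82.55
eef_pos: [0.5791, -0.1332, 0.135]
eef_rot: [3.141, 0.0, 1.517]
wrist_force: [0.3, -0.0, -0.8]
width: 0.0102
grip_force: 61.2
```

```bash
python3 d.py 577.2 -135 80 1.518;  python3 - <<'E'
from h import *
snap()
z=r.read_state()["eef_pos"][2]+.013
for c in("side","top"): print(c,fit("lid",.577,-.135,-.053,z=z,cams=(c,)),fit("tin",.577,-.135,-.053,z=.044,cams=(c,)))
E
```

```text
t 82.55 pos [ 579.1 -133.2  135. ] yaw 1.517 F [ 0.3 -0.  -0.8] w 10.2 grip 61.2
units tx -0.046 ty -0.044 tz 1.374  spin -0.001 (turn first)
side ([np.float64(579.4), np.float64(-136.2), -0.037], np.float64(0.305), ['side']) ([np.float64(577.3), np.float64(-134.4), -0.046], np.float64(0.159), ['side'])
top ([np.float64(578.4), np.float64(-132.3), -0.089], np.float64(0.643), ['top']) ([np.float64(574.1), np.float64(-136.9), -0.066], np.float64(0.895), ['top'])
```

Call:
servo_tool:
  commands:
    - [-0.047,-0.04,0.3,0,-1]
    - [0,0,0.4,0,-1]
    - [0,0,0.4,0,-1]
    - [0,0,0.2,0,-1]
    - [0,0,0.1,0,-1]
    - [0,0,0,0,-1]
    - [0,0,0,0,-1]
    - [0,0,0,0,-1]
    - [0,0,0,0,-1]
    - [0,0,0,0,-1]

```text
time: 83.85
eef_pos: [0.5776, -0.1353, 0.0795]
eef_rot: [3.141, 0.0, 1.517]
wrist_force: [0.1, 0.0, -0.4]
width: 0.0104
grip_force: 61.2
```

```bash
python3 d.py 577.4 -135.1 72 1.518;  python3 - <<'E'
from h import *
im=snap()
z=r.read_state()["eef_pos"][2]+.013
print(fit("lid",.577,-.135,-.053,z=z,cams=("side",)),fit("tin",.577,-.135,-.053,z=.044,cams=("side",)))
cv2.imwrite("pics/m11.png",cv2.resize(im["side"][120:190,210:290][:,:,::-1],None,fx=7,fy=7,interpolation=cv2.INTER_CUBIC))
E
```

```text
t 83.85 pos [ 577.6 -135.3   79.5] yaw 1.517 F [ 0.1  0.  -0.4] w 10.4 grip 61.2
units tx 0.005 ty -0.006 tz 0.186  spin -0.001 (turn first)
([np.float64(576.5), np.float64(-138.6), -0.042], np.float64(0.258), ['side']) ([np.float64(577.4), np.float64(-137.5), -0.037], np.float64(0.485), ['side'])
```

View pics/m11.png

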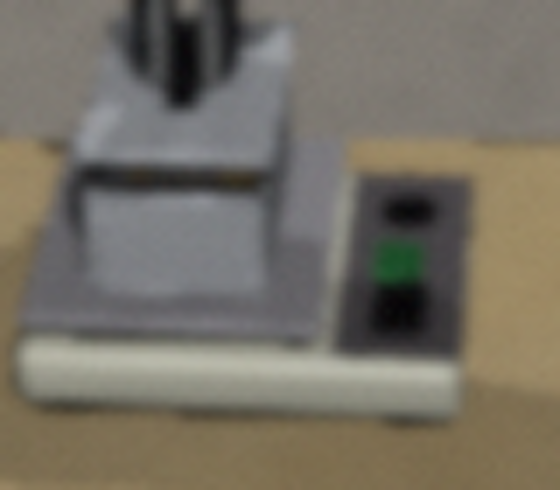

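Call:
servo_tool:
  commands:
    - [0,0.018,0.05,0,-1]
    - [0,0,0.05,0,-1]
    - [0,0,0.03,0,-1]
    - [0,0,0.03,0,-1]
    - [0,0,0.02,0,-1]
    - [0,0,0,0,-1]
    - [0,0,0,0,-1]
    - [0,0,0,0,-1]
    - [0,0,0,0,-1]
    - [0,0,0,0,-1]

```text
time: 85.05
eef_pos: [0.5781, -0.1353, 0.0718]
eef_rot: [3.141, 0.0, 1.517]
wrist_force: [-1.8, 0.1, -0.3]
width: 0.01
grip_force: 61.2
```

Call:
servo_tool:
  commands:
    - [0,-0.008,0.02,0,-1]
    - [0,0,0.02,0,-1]
    - [0,0,0.02,0,-1]
    - [0,0,0,0,-1]
    - [0,0,0,0,-1]
    - [0,0,0,0,-1]
    - [0,0,0,0,-1]
    - [0,0,0,0,-1]
    - [0,0,0,0,-1]
    - [0,0,0,0,-1]

```text
time: 86.05
eef_pos: [0.5778, -0.1352, 0.0693]
eef_rot: [3.142, -0.0, 1.517]
wrist_force: [-1.2, -0.7, -1.2]
width: 0.0103
grip_force: 61.2
```

Call:
servo_tool:
  commands:
    - [0,0,0.02,0,-1]
    - [0,0,0.02,0,-1]
    - [0,0,0.02,0,-1]
    - [0,0,0,0,-1]
    - [0,0,0,0,-1]
    - [0,0,0,0,-1]
    - [0,0,0,0,-1]
    - [0,0,0,0,-1]
    - [0,0,0,0,-1]
    - [0,0,0,0,-1]

```text
time: 87.05
eef_pos: [0.5778, -0.1352, 0.0669]
eef_rot: [3.141, 0.0, 1.517]
wrist_force: [-1.3, 0.2, 3.8]
width: 0.0101
grip_force: 61.8
```

Call:
servo_tool:
  commands:
    - [0,0,0.02,0,-1]
    - [0,0,0.02,0,-1]
    - [0,0,0.02,0,-1]
    - [0,0,0,0,-1]
    - [0,0,0,0,-1]
    - [0,0,0,0,-1]
    - [0,0,0,0,-1]
    - [0,0,0,0,-1]
    - [0,0,0,0,-1]
    - [0,0,0,0,-1]

```text
time: 88.05
eef_pos: [0.5778, -0.1353, 0.0649]
eef_rot: [3.141, 0.0, 1.517]
wrist_force: [-1.2, -0.6, 6.6]
width: 0.01
grip_force: 62.1
```

Call:
servo_tool:
  commands:
    - [0,0,0.02,0,-1]
    - [0,0,0.02,0,-1]
    - [0,0,0.02,0,-1]
    - [0,0,0,0,-1]
    - [0,0,0,0,-1]
    - [0,0,0,0,-1]
    - [0,0,0,0,-1]
    - [0,0,0,0,-1]
    - [0,0,0,0,-1]
    - [0,0,0,0,-1]

```text
time: 89.05
eef_pos: [0.5779, -0.1353, 0.0649]
eef_rot: [3.14, 0.0, 1.517]
wrist_force: [-7.5, 1.2, 15.4]
width: 0.0103
grip_force: 63.3
```

Call:
servo_tool:
  commands:
    - [0,0,0.02,0,-1]
    - [0,0,0.02,0,-1]
    - [0,0,0,0,-1]
    - [0,0,0,0,-1]
    - [0,0,0,0,-1]
    - [0,0,0,0,-1]
    - [0,0,0,0,-1]
    - [0,0,0,0,-1]
    - [0,0,0,0,-1]
    - [0,0,0,0,-1]

```text
time: 90.05
eef_pos: [0.578, -0.1353, 0.0649]
eef_rot: [3.139, 0.001, 1.517]
wrist_force: [-9.8, 2.0, 22.1]
width: 0.0105
grip_force: 64.2
```

Call:
servo_tool:
  commands:
    - [0,0,-0.04,0,-1]
    - [0,0,-0.04,0,-1]
    - [0,0,-0.02,0,-1]
    - [0,0,0,0,-1]
    - [0,0,0,0,-1]
    - [0,0,0,0,-0.2]
    - [0,0,0,0,-0.2]
    - [0,0,0,0,-0.2]
    - [0,0,0,0,-0.2]
    - [0,0,-0.2,0,-0.2]

```text
time: 91.05
eef_pos: [0.5769, -0.135, 0.071]
eef_rot: [-3.139, -0.001, 1.517]
wrist_force: [-0.2, 0.1, 0.0]
width: 0.0344
grip_force: 0.0
```

Call:
servo_tool:
  commands:
    - [0,0,-0.5,0,-0.2]
    - [0,0,-0.6,0,-0.2]
    - [0,0,-0.6,0,-0.2]
    - [0.95,0,0,0,-0.2]
    - [0.95,0,0,0,-0.2]
    - [0.95,0,0,0,-0.2]
    - [0.95,0,0,0,-0.2]
    - [0.95,0,0,0,-0.2]
    - [0.95,0,0,0,-0.2]
    - [0,0,0,0,-0.2]

```text
time: 92.05
eef_pos: [0.5899, 0.097, 0.141]
eef_rot: [3.141, -0.002, 1.522]
wrist_force: [0.1, -0.7, -0.1]
width: 0.0344
grip_force: 0.0
```

```bash
python3 d.py 577.4 -135.1 72 1.518;  python3 - <<'E'
from h import *
im=snap()
for c in("top","side"): print(fit("lid",.577,-.135,-.053,z=.078,cams=(c,)),fit("scale",.554,-.134,-.06,cams=(c,)))
a=im["top"][140:235,300:390][:,:,::-1];b=im["side"][110:205,210:300][:,:,::-1]
cv2.imwrite("pics/m12.png",cv2.resize(np.hstack([a,b]),None,fx=4.4,fy=4.4,interpolation=cv2.INTER_CUBIC))
E
```

```text
t 92.05 pos [589.9  97.  141. ] yaw 1.522 F [ 0.1 -0.7 -0.1] w 34.4 grip 0.0
units tx -5.811 ty -0.006 tz 1.726  spin 0.003 (turn first)
([np.float64(577.1), np.float64(-134.5), -0.052], np.float64(0.04), ['top']) ([np.float64(553.4), np.float64(-135.5), -0.046], np.float64(0.371), ['top'])
([np.float64(579.6), np.float64(-138.9), -0.01], np.float64(0.661), ['side']) ([np.float64(554.5), np.float64(-144.8), -0.041], np.float64(0.349), ['side'])
```

View pics/m12.png

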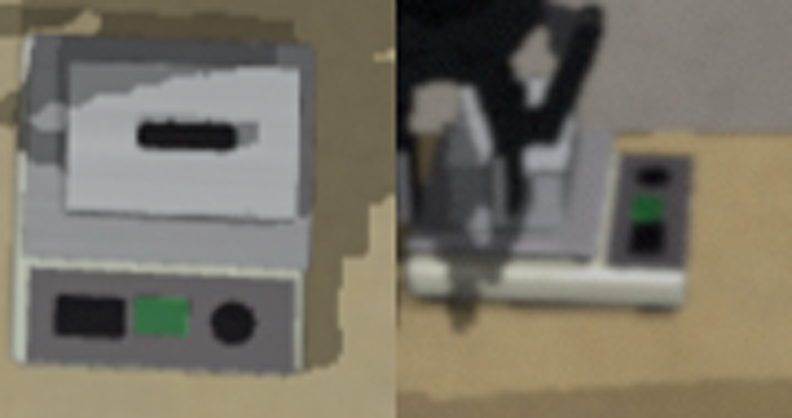

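Call:
servo_tool:
  commands:
    - [-0.83,0,0,0,-1]
    - [-0.83,0,0,0,-1]
    - [-0.83,0,0,0,-1]
    - [-0.83,0,0,0,-1]
    - [-0.83,0,0,0,-1]
    - [-0.83,0,0,0,-1]
    - [-0.83,0,0,0,-1]
    - [0,0,0.5,0,-1]
    - [0,0,0.5,0,-1]
    - [0,0,0.3,0,-1]

```text
time: 93.35
eef_pos: [0.5764, -0.141, 0.0867]
eef_rot: [-3.14, -0.0, 1.514]
wrist_force: [-0.3, -0.8, -0.9]
width: 0.0005
grip_force: 0.0
```

Call:
servo_tool:
  commands:
    - [0,0,0.05,0,-1]
    - [0,0,0.03,0,-1]
    - [0,0,0.02,0,-1]
    - [0,0,0,0,-1]
    - [0,0,0,0,-1]
    - [0,0,0,0,-1]
    - [0,0,0,0,-1]
    - [0,0,0,0,-1]
    - [0,0,0,0,-1]
    - [0,0,0,0,-1]

```text
time: 94.35
eef_pos: [0.5775, -0.1396, 0.0844]
eef_rot: [-3.141, -0.0, 1.517]
wrist_force: [0.6, 0.4, -0.5]
width: -0.0001
grip_force: 0.0
```

Call:
servo_tool:
  commands:
    - [0.11,0,0.03,0,-1]
    - [0,0,0.03,0,-1]
    - [0,0,0.02,0,-1]
    - [0,0,0.02,0,-1]
    - [0,0,0,0,-1]
    - [0,0,0,0,-1]
    - [0,0,0,0,-1]
    - [0,0,0,0,-1]
    - [0,0,0,0,-1]
    - [0,0,0,0,-1]

```text
time: 95.35
eef_pos: [0.5778, -0.1352, 0.0805]
eef_rot: [3.142, 0.0, 1.517]
wrist_force: [0.8, 0.9, 0.8]
width: 0.0
grip_force: 0.0
```

Call:
servo_tool:
  commands:
    - [0,0,0.01,0,-1]
    - [0,0,0.01,0,-1]
    - [0,0,0.01,0,-1]
    - [0,0,0,0,-1]
    - [0,0,0,0,-1]
    - [0,0,0,0,-1]
    - [0,0,0,0,-1]
    - [0,0,0,0,-1]
    - [0,0,0,0,-1]
    - [0,0,0,0,-1]

```text
time: 96.35
eef_pos: [0.5778, -0.1352, 0.0793]
eef_rot: [3.142, 0.0, 1.517]
wrist_force: [-0.4, -0.0, 0.2]
width: -0.0
grip_force: 0.0
```

Call:
servo_tool:
  commands:
    - [0,0,0.02,0,-1]
    - [0,0,0.02,0,-1]
    - [0,0,0.01,0,-1]
    - [0,0,0,0,-1]
    - [0,0,0,0,-1]
    - [0,0,0,0,-1]
    - [0,0,0,0,-1]
    - [0,0,0,0,-1]
    - [0,0,0,0,-1]
    - [0,0,0,0,-1]

```text
time: 97.35
eef_pos: [0.5779, -0.1353, 0.0784]
eef_rot: [3.141, 0.0, 1.517]
wrist_force: [-2.1, 1.1, 5.2]
width: 0.0003
grip_force: 2.7
```

Call:
servo_tool:
  commands:
    - [0,0,0.02,0,-1]
    - [0,0,0.02,0,-1]
    - [0,0,0.02,0,-1]
    - [0,0,0,0,-1]
    - [0,0,0,0,-1]
    - [0,0,0,0,-1]
    - [0,0,0,0,-1]
    - [0,0,0,0,-1]
    - [0,0,0,0,-1]
    - [0,0,0,0,-1]

```text
time: 98.35
eef_pos: [0.578, -0.1353, 0.0783]
eef_rot: [3.139, 0.001, 1.517]
wrist_force: [-6.5, 2.4, 13.8]
width: 0.0001
grip_force: 7.2
```

Call:
servo_tool:
  commands:
    - [0,0,-0.1,0,-1]
    - [0,0,-0.1,0,-1]
    - [0,0,-0.6,0,-1]
    - [0,0,-0.7,0,-1]
    - [0.95,0,0,0,-1]
    - [0.95,0,0,0,-1]
    - [0.95,0,0,0,-1]
    - [0.95,0,0,0,-1]
    - [0.95,0,0,0,-1]
    - [0.95,0,0,0,-1]

```text
time: 99.35
eef_pos: [0.5899, 0.094, 0.1344]
eef_rot: [-3.141, 0.0, 1.517]
wrist_force: [0.1, 0.1, -0.6]
width: -0.0002
grip_force: 0.0
```

Call:
servo_tool:
  commands:
    - [0.95,0,0,0,-1]
    - [0.95,0,0,0,-1]
    - [0,0,-0.5,0,-1]
    - [0,0,0,0,-1]
    - [0,0,0,0,-1]
    - [0,0,0,0,-1]
    - [0,0,0,0,-1]
    - [0,0,0,0,-1]
    - [0,0,0,0,-1]
    - [0,0,0,0,-1]

```text
time: 100.35
eef_pos: [0.5942, 0.1681, 0.1547]
eef_rot: [-3.141, 0.0, 1.516]
wrist_force: [0.5, -0.2, -0.2]
width: 0.0004
grip_force: 0.0
```

Run:
```python
from h import *
im=snap()
for c in("top","side"): print(fit("lid",.577,-.135,-.053,z=.078,cams=(c,)),fit("tin",.577,-.135,-.053,z=.044,cams=(c,)))
```

```text
([np.float64(577.5), np.float64(-135.2), -0.075], np.float64(0.045), ['top']) None
([np.float64(578.6), np.float64(-136.9), 0.054], np.float64(0.874), ['side']) ([np.float64(574.0), np.float64(-138.8), 0.039], np.float64(0.747), ['side'])
```

The lid stays put with no give at 14 N, and its handle is at the height expected when fully home. Handing in.

```bash
python3 -c "
from bench import r
print(r.hand_in())"
```

```text
the job is handed in; nothing more can be done
None
```

The job is handed in after about 100 s: the tin was centred on the platform to within about 2 mm by camera, tare was pressed twice (about 5 N, then 7 N), all five parts (two fittings, three collars) went into the tin, print was pressed at about 7.5 N, and the lid was pressed fully home on the closed tin left on the scale.

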